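# Fetch the spice jar from the drawer behind the jars

### The job

The red-capped spice jar is in the wire drawer, and the honey jar and the dark-capped spice jar stand in the drawer's way: first stand both aside on the glass board over the hob, then pull the drawer out and set the red-capped jar in the empty well of the wooden stand, next to the pepper mill. Afterwards push the drawer fully shut and put the two jars back, each upright exactly where it stood at the start. Leave the flat tin in the drawer and the pepper mill in its well, and knock nothing over.

Things in the scene. Friction and masses are not known exactly. Their poses are not given: they have to be found in the camera images.
- honey_jar: Honey jar with a yellow-orange lid, round, 58 mm across, 90 mm tall, about 0.26 kg; stands upright on the worktop in front of the drawer, left or right of its knob. Origin: centre of its underside, z up. It is to come back to the place where it is now.
- spice_jar_dark: Slim clear spice jar with a dark cap, round, 41 mm across, 105 mm tall; stands upright on the worktop in front of the drawer, on the other side of the knob from the honey jar, 120 to 150 mm from it. Origin: centre of its underside, z up. It is to come back to the place where it is now.
- spice_jar_red: Spice jar with a red cap, a straight round jar 47 mm across, 97 mm tall, about 0.11 kg; loose and upright in the shut drawer, seen through the wire top, 90 to 110 mm behind the knob point. It can be lifted out only when the drawer has brought it well clear of the unit's front edge: 0.12 m is enough. Origin: centre of its underside, z up.
- tuna_tin: Flat round food tin, 86 mm across, 40 mm tall, loose in the drawer 110 to 125 mm to the left or right of the red-capped spice jar. It stays there. Origin: centre of its underside, z up.
- pepper_mill: Turned brown wooden pepper mill, 58 mm across, 150 mm tall, loose in the larger well of the stand. It stays there. Origin: centre of its underside, z up.
- empty_well (a point): Centre of the floor of the empty round well, in the pale wooden stand (fixed block 86 x 176 mm, 18 mm high, on the worktop). The well is 64 mm across and 10 mm deep; its floor, at this point, is 8 mm above the worktop. Axes: z up; y runs along the stand towards the pepper mill, whose well is centred 84 mm from this point.
- glass_board: Glass board with a brown leaf print lying over the cold hob, the side area for the jars; 282 mm (its x) by 395 mm (its y), fixed. Origin: centre of its underside, on the hob; its upper face is 8 mm above that. Its half on the +y side (towards the drawer) is free; a lemon and a butter pack, both fixed, lie about 130 mm from its centre on the -y side.
- drawer (a joint): How far the drawer is pulled out, in m: 0 fully shut, 0.15 fully out (stops); slides with about 1.5 N drag and stays where left. The fixed unit is a steel wire frame 180 mm deep, 280 wide, 135 high, with a wire top (gaps 31 mm); its front edge is 40 mm behind the knob point when shut. Drawer: floor 20 mm above the worktop, wire sides to 42 mm, wooden front 276 mm wide, its top at 126 mm.
- drawer_knob (a point): Centre of the head of the steel drawer knob, 104 mm above the worktop: a round head 28 mm across and 12 mm thick on a thinner neck, 24 mm out from the wooden front, in the middle of its width. Moves with the drawer. Axes: z up; x points into the unit: the drawer is pulled along -x and shut along +x. It can be pinched from above, fingers closing along y.
Things that resemble listed ones, but are neither listed nor needed, are in the scene too. Leave any blue or purple look-alike of the spice_jar_dark alone.

How it is judged (in metres and radians):
On the way, in this order (a step that is already met when the one before it is completed fails the run):
1. the honey jar and the dark-capped spice jar both stand upright and released on the glass board (x of honey_jar in the frame of glass_board between -0.135 and 0.135 m and y of honey_jar in the frame of glass_board between -0.19 and 0.19 m and z of honey_jar in the frame of glass_board between 0.003 and 0.013 m and angle between each of honey_jar, spice_jar_dark's own z axis and vertical below 0.12 rad and linear speed of each of honey_jar, spice_jar_dark below 0.02 m/s and contact force between each of honey_jar, spice_jar_dark and the fingers below 0.1 N and x of spice_jar_dark in the frame of glass_board between -0.135 and 0.135 m and y of spice_jar_dark in the frame of glass_board between -0.19 and 0.19 m and z of spice_jar_dark in the frame of glass_board between 0.003 and 0.013 m), for 0.2 s.
2. the red-capped spice jar stands upright and released in the empty well of the wooden stand (horizontal distance between spice_jar_red and empty_well below 0.012 m and z of spice_jar_red in the frame of empty_well below 0.004 m and angle between spice_jar_red's own z axis and vertical below 0.12 rad and linear speed of spice_jar_red below 0.02 m/s and contact force between spice_jar_red and the fingers below 0.1 N), for 0.2 s.
At the end, for the whole second after the job is handed in: Red-capped jar upright on the floor of its well, within 12 mm of its centre; drawer shut to 6 mm; honey and dark-capped jar upright within 15 mm of where each stood at first; pepper mill upright within 15 mm of its place; tin flat in the drawer; all released and at rest (all of step 2 and value of joint drawer below 0.006 m and distance of each of honey_jar, spice_jar_dark, pepper_mill from where it was at the start of the episode below 0.015 m and angle between each of honey_jar, spice_jar_dark, pepper_mill, tuna_tin's own z axis and vertical below 0.12 rad and linear speed of each of honey_jar, spice_jar_dark, pepper_mill, tuna_tin below 0.02 m/s and x of tuna_tin in the frame of drawer_knob between 0.03 and 0.25 m and y of tuna_tin in the frame of drawer_knob between -0.11 and 0.11 m); the robot touches nothing.
It fails at once if the honey jar is knocked over (angle between honey_jar's own z axis and vertical above 0.7 rad).
It fails at once if the dark-capped spice jar is knocked over (angle between spice_jar_dark's own z axis and vertical above 0.7 rad).
It fails at once if the red-capped spice jar is knocked over (angle between spice_jar_red's own z axis and vertical above 0.7 rad).
It fails at once if the flat round tin is knocked over (angle between tuna_tin's own z axis and vertical above 0.7 rad).
It fails at once if the pepper mill is knocked over (angle between pepper_mill's own z axis and vertical above 0.7 rad).
It also fails if it takes over 144 s, if anything falls off the work surface, if the arm or the gripper's body presses on something with over 40 N, if the wrist force passes 120 N, or if a joint passes its speed limit or range.

### The arm

A 6-joint arm with a two-finger parallel gripper is mounted at the origin on a cart in front of the work surface, level with it; the furniture and walls round the work are solid. World frame = base frame: x ahead of the robot, y to its left, z up, the work surface at z = 0. Lengths are in mm, angles in rad, forces in N, time in s.
With the tool pointing down it reaches from about 350 to 875 mm from the base axis. Payload 4.2 kg.
Tool frame: the origin (TCP) lies at the very end of the fingers, on their centre line; the grasp point (between the pads) lies 19 mm behind it; z points along the fingers, y is the line along which they close (so a half turn about z gives the same grasp; the last joint's range is limited). The gripper opens to 85 mm and grips with 20 to 120 N. Pads are 22 mm wide; open, the fingers measure 114 mm over their backs; the gripper's body (76 mm by 85 mm) begins 54 mm behind the grasp point. The pads swing forward as they close: fully open they stand 13 mm farther back than shut.
Start: joints at [1.524, 0.385, 0.008, 0, -1.194, -0.259], TCP at [188.128, 595.993, 231.312] pointing down, gripper open.
Joint ranges: [-3.14, 3.14], [-1.21, 2.06], [-1.07, 1.41], [-3.16, 2.05], [-2.99, -0.16], [-3.1, 3.1]. Speed limits (rad/s): [2.79, 2.79, 3.14, 3.14, 3.14, 3.14].

### API

Orientations are given as a 3x3 rotation matrix whose columns are the frame's x, y, z axes.
In Python, from plant import status, eyes, workorder, spotter gives the robot as it stands.
- The arm moves only by the tool step_arm, never from a script. Its argument "rows" is a list of rows, each a list of 2 entries, a list of its own where there are three numbers: the shift along the world's x, y, z normalised to -1 to 1, where 1 is 120 mm, then the turn, a rotation vector about the world's x, y, z normalised to -1 to 1, where 1 is 90 degrees. In form: [[[dx, dy, dz], [ax, ay, az]], ...]. A call has 1 to 10 rows; each row is the pose to reach, as a shift and turn from the pose commanded when the call began; what a row does not reach only later rows make up. A row lasts 1/10 s, in which the tool goes at most 50 mm and 8.59 degrees, less where a joint would pass 70% of its speed; a pose out of reach is approached as far as the arm can. A call with a number of a shift or a turn outside -1 to 1 is refused whole. A call with a gripper value outside its range is refused whole. "jaw" is the opening, from -1 (shut) to 1 (fully open), set as the call begins (left out, the last holds). The fingers move at their own pace and stop on an object; "grip_force" is the grip in N (left out, the last holds). Time passes only in rows, so rows that repeat a pose let the fingers close. It gives the time, the measured TCP pose, the force, the opening and the grip force at its end, in the units of the state.
- status.get_obs(): the state, without advancing time (a new reading comes with each control period).
- eyes.get_image(name): name is "side" or "top" or "wrist"; returns the picture (480x640x3 uint8, red, green, blue); there is no depth.
- eyes.camera_model(name): a dict with "mtx" (3x3 intrinsics, pixels), "pose" (4x4, takes a point from camera to world coordinates). Camera axes: x right, y down, z forward; pixel columns grow to the right and rows downward; lengths in mm; the calibration is good to about 2 mm. A picture is of the moment at which its call begins: read the wrist's pose just before it. camera_model takes no time and is no camera call; for the wrist camera it gives the pose at the moment of the call.
- workorder.job_done(): hands the job in; it is judged then, once.
Trained networks look in the newest picture that a camera, given by its name, has taken for a name from the list of things; names that differ only in an ending like _2 or _b are one class to them, and where a whole thing is asked for, a point or a joint stands for the part that bears it (a point fixed in the world has none). Each returns a list of dicts, best first, with "score" (0 to 1); they miss things now and then, are a little off and sometimes report something else, mostly with a low value. They report only what shows in the picture. A call takes as long as a camera call. They do not tell look-alikes from the thing itself.
- spotter.spot_in(camera, thing): "box" ([left, top, right, bottom] in pixels, round what is visible of it).
- spotter.masks_of(camera, thing): "region" (480x640 bool, what is visible of it) and "box" ([left, top, right, bottom] in pixels, round what is visible of it).
- spotter.pinpoint(camera, thing): "at" ([row, column] in pixels: a listed point, or the origin of a listed thing).
The state is a dict: "clock": time; "joint_positions": joint angles; "qd": joint speeds; "effort": joint torques, N m; "tcp_pos": TCP position; "ee_rot": TCP orientation; "contact_force": force on the tool from outside, world axes, zero at the start; "moment": the same for the moment, N m; "opening": opening from 0.0 (shut) to 1.0 (fully open); "gripper_force": force on a finger pad.
Only numpy, scipy, OpenCV 4.12 (cv2) and the standard library are available. Lean on these libraries where they do the work, as an engineer would, in place of code of your own. Each camera call takes 0.05 s, during which the arm holds its last target. There are 200 camera calls.

## Working session

There is one attempt and no reset: what is moved stays moved. The work goes in short steps, Python scripts to look and compute and a tool call to move; the robot and the scene stay as the last step left them, time stands still between calls to the robot, and variables do not carry over. Pictures are saved under pics/ and viewed, at most 14 in all, crops included, and the job is handed in when it is done.

Besides the shell and the picture viewer there is one more tool, called after "Request:" by a JSON object that holds its "op" and its "data", one argument or row to a line. step_arm: Moves the arm, as the interface text tells. Scaled input: -1 to 1 covers 120 mm each way for a shift and 90 degrees each way for a turn. Its arguments: {"type":"object","properties":{"rows":{"type":"array","items":{"type":"array"}},"jaw":{"type":"number"},"grip_force":{"type":"number"}},"required":["rows"]}

```bash
mkdir -p pics; ls; python3 - <<'E'
from plant import status, eyes, spotter
import cv2, numpy as np
o=status.get_obs(); print({k:np.round(v,3).tolist() for k,v in o.items()})
for c in ["top","side"]:
    im=eyes.get_image(c); cv2.imwrite(f"pics/{c}0.png",im[:,:,::-1])
    m=eyes.camera_model(c); print(c,np.round(m["mtx"],1).tolist(),np.round(m["pose"],3).tolist())
    for t in ["honey_jar","spice_jar_dark","spice_jar_red","tuna_tin","pepper_mill","empty_well","glass_board","drawer_knob"]:
        print(t,[(np.round(r["at"]).tolist(),round(r["score"],2)) for r in spotter.pinpoint(c,t)][:4],[(np.round(r["box"]).tolist(),round(r["score"],2)) for r in spotter.spot_in(c,t)][:4])
E
```

```text
pics
{'clock': 0.0, 'joint_positions': [1.524, 0.386, 0.007, -0.001, -1.194, -0.259], 'qd': [-0.002, -0.0, 0.002, -0.001, 0.0, -0.0], 'effort': [-0.001, -39.229, 18.84, 4.186, -0.005, 0.0], 'tcp_pos': [187.947, 595.456, 230.234], 'ee_rot': [[0.954, -0.301, -0.001], [-0.301, -0.954, -0.002], [0.0, 0.002, -1.0]], 'contact_force': [-0.077, 0.575, -0.485], 'moment': [0.034, 0.039, -0.028], 'gripper_force': 0.0, 'opening': 1.004}
top [[509.2, 0.0, 315.9], [0.0, 509.2, 236.5], [0.0, 0.0, 1.0]] [[0.026, -0.995, 0.099, 409.028], [-0.999, -0.024, 0.022, -10.762], [-0.019, -0.1, -0.995, 1428.892], [0.0, 0.0, 0.0, 1.0]]
honey_jar [([247.0, 355.0], 0.76)] [([346.0, 237.0, 368.0, 256.0], 0.75)]
spice_jar_dark [([294.0, 329.0], 0.78), ([250.0, 305.0], 0.75), ([248.0, 255.0], 0.61)] [([242.0, 236.0, 265.0, 251.0], 0.75), ([298.0, 240.0, 313.0, 255.0], 0.72), ([325.0, 290.0, 338.0, 306.0], 0.64)]
spice_jar_red [([197.0, 305.0], 0.78)] [([298.0, 183.0, 314.0, 207.0], 0.86)]
tuna_tin [([187.0, 348.0], 0.71)] []
pepper_mill [([270.0, 175.0], 0.95), ([199.0, 307.0], 0.63)] [([152.0, 258.0, 186.0, 281.0]
[... 569 characters left out ...]
.88)] [([309.0, 208.0, 336.0, 253.0], 0.87)]
spice_jar_dark [([286.0, 320.0], 0.72), ([330.0, 308.0], 0.64), ([271.0, 378.0], 0.56)] [([370.0, 229.0, 391.0, 277.0], 0.87), ([295.0, 290.0, 323.0, 340.0], 0.79), ([311.0, 245.0, 332.0, 292.0], 0.57)]
spice_jar_red [([275.0, 259.0], 0.69)] [([245.0, 239.0, 270.0, 284.0], 0.95)]
tuna_tin [([239.0, 260.0], 0.85)] [([244.0, 217.0, 277.0, 251.0], 0.97)]
pepper_mill [([430.0, 334.0], 0.75)] [([320.0, 377.0, 351.0, 446.0], 0.97)]
empty_well [([389.0, 337.0], 0.6)] [([306.0, 365.0, 362.0, 458.0], 0.92)]
glass_board [([169.0, 340.0], 0.88)] [([290.0, 122.0, 397.0, 212.0], 0.68)]
drawer_knob [([230.0, 301.0], 0.84)] [([210.0, 188.0, 304.0, 302.0], 0.89)]
```

```bash
cat > h.py <<'E'
import numpy as np
from plant import eyes
def ray(c,r,col,m=None):
    m=m or eyes.camera_model(c); P=m["pose"]
    return P[:3,3], P[:3,:3]@np.linalg.inv(m["mtx"])@np.array([col,r,1.])
def atz(c,r,col,z,m=None):
    o,d=ray(c,r,col,m); return o+d*(z-o[2])/d[2]
def proj(c,p,m=None):
    m=m or eyes.camera_model(c); P=m["pose"]; q=m["mtx"]@(P[:3,:3].T@(np.asarray(p,float)-P[:3,3])); return q[:2]/q[2]
E
python3 - <<'E'
from h import *
import cv2
for n,t,s,z in [("honey",(247,355),(244,320),0),("dark?",(250,305),(286,320),0),("da2",(294,329),(271,378),0),("da3",(248,255),(330,308),0),("red",(197,305),(275,259),20),("tin",(187,348),(239,260),20),("mill",(270,175),(430,334),8),("well",(272,204),(389,337),8),("board",(253,472),(169,340),8),("knob",(227,328),(230,301),104)]:
    print(n,atz("top",*t,z).round(),atz("side",*s,z).round())
a=cv2.imread("pics/top0.png")[130:330,130:570]; cv2.imwrite("pics/top0c.png",cv2.resize(a,(800,364),interpolation=cv2.INTER_CUBIC))
a=cv2.imread("pics/side0.png")[100:480,160:480]; cv2.imwrite("pics/side0c.png",cv2.resize(a,(505,600),interpolation=cv2.INTER_CUBIC))
E
```

```text
honey [524. -90.   0.] [535. -98.   0.]
dark? [513.  50.   0.] [517.  44.   0.]
da2 [391. -20.   0.] [388. -21.   0.]
da3 [515. 192.   0.] [526. 176.   0.]
red [660.  54.  20.] [658.  46.  20.]
tin [691. -66.  20.] [680. -76.  20.]
mill [447. 413.   8.] [443. 411.   8.]
well [443. 331.   8.] [447. 322.   8.]
board [ 515. -415.    8.] [ 519. -408.    8.]
knob [567. -13. 104.] [569. -26. 104.]
```

View pics/top0c.png

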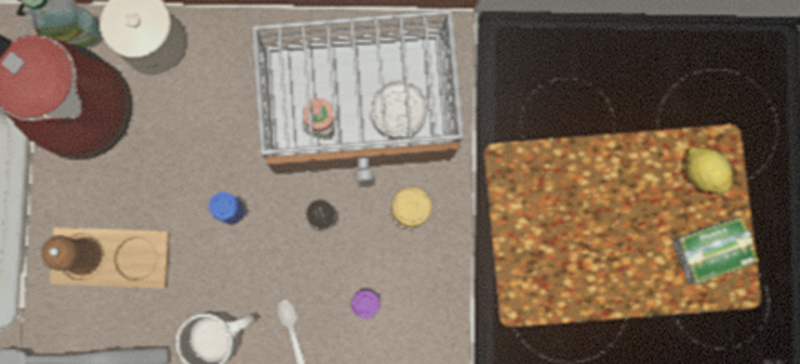

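View pics/side0c.png

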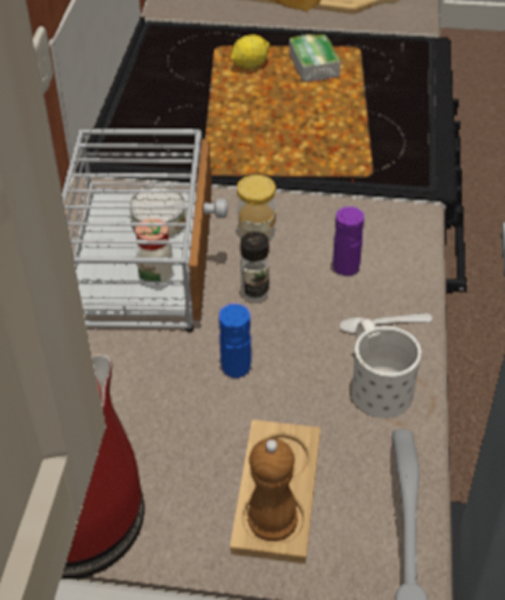

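The top view shows the honey lid at full-frame pixel (357,244), the dark cap at (306,247), the knob at (330,224) and the red cap at (305,193). The blue and purple jars are look-alikes, and the empty well is on the stand's right. Next I'll refine these by colour.

```bash
python3 - <<'E'
from h import *
import cv2
im=cv2.imread("pics/top0.png"); hsv=cv2.cvtColor(im,cv2.COLOR_BGR2HSV)
def seg(n,win,lo,hi,z):
    r0,r1,c0,c1=win; m=cv2.inRange(hsv[r0:r1,c0:c1],np.array(lo),np.array(hi))
    k,l,s,ce=cv2.connectedComponentsWithStats(m); i=1+np.argmax(s[1:,4])
    c=ce[i]+[c0,r0]; print(n,s[i].tolist(),c.round(1),atz("top",c[1],c[0],z).round(1)); return l==i
seg("honey",(230,260,340,375),(15,90,120),(35,255,255),90)
seg("dark",(235,262,290,320),(0,0,0),(180,255,75),105)
seg("red",(180,212,293,320),(0,90,80),(12,255,255),117)
seg("knob",(215,236,320,340),(0,0,0),(180,70,255),104)
seg("blue",(230,262,240,270),(100,120,60),(130,255,255),105)
a=im[225:300,140:235]; cv2.imwrite("pics/st.png",cv2.resize(a,(760,600),interpolation=cv2.INTER_CUBIC))
a=im[130:260,260:400]; cv2.imwrite("pics/dr.png",cv2.resize(a,(646,600),interpolation=cv2.INTER_CUBIC))
E
```

```text
honey [6, 3, 21, 22, 368] [356.  243.2] [527.2 -87.4  90. ]
dark [10, 6, 5, 7, 11] [301.6 243.5] [521.6  55.  105. ]
red [18, 14, 2, 5, 5] [311.2 196. ] [645.7  33.1 117. ]
knob [0, 1, 20, 20, 342] [329.5 226.8] [567.5 -16.7 104. ]
blue [6, 6, 14, 15, 166] [252.6 243. ] [520.  183.5 105. ]
```

View pics/dr.png

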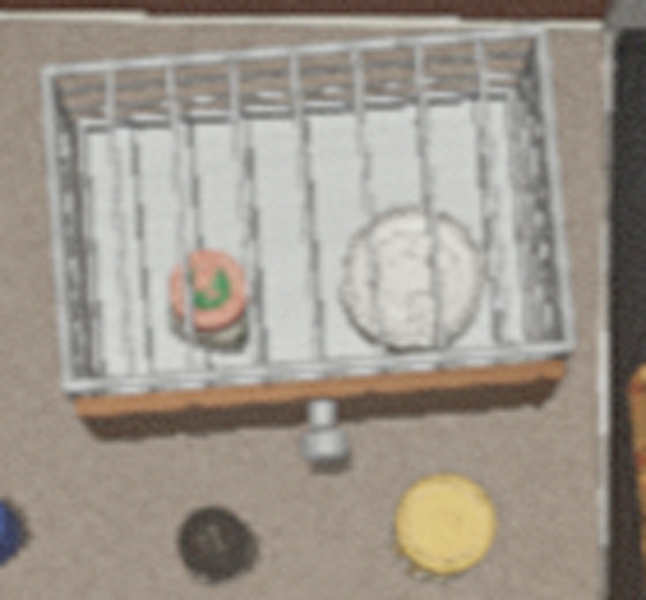

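View pics/st.png

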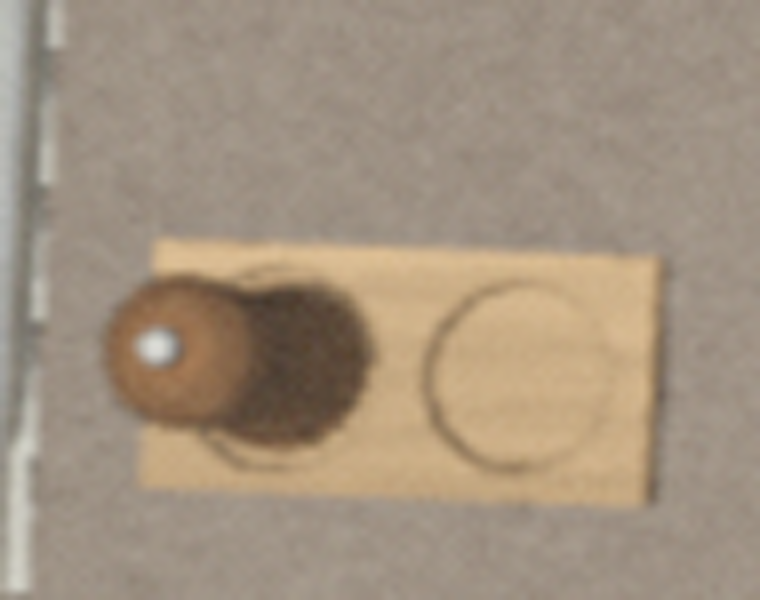

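Drawer crop: dark cap at full-frame (306,248), red cap at (305,193), knob head at (331,227), and the unit's front edge runs slightly askew. Stand crop: the well rim is centred at about (205,272).

```bash
python3 - <<'E'
from h import *
s=4.614
f=lambda x,y,z:atz("top",130+y/s,260+x/s,z).round(1)
print("dark",f(214,543,105),"red",f(208,290,117),"knob",f(326,446,104),"tin",f(413,278,60))
a,b=f(68,388,135),f(574,350,135); print("edge",a,b,np.degrees(np.arctan2(*(b-a)[:2])))
a,b=f(45,70,135),f(545,33,135); print("back",a,b,np.degrees(np.arctan2(*(b-a)[:2])))
g=lambda x,y,z:atz("top",225+y/8,140+x/8,z).round(1)
print("well",g(520,376,18),"corners",*[g(*c,18) for c in [(155,240),(658,256),(647,503),(140,488)]])
# board corners in both views, z triangulation
B=[(486,147),(738,126),(760,304),(504,325)]
S=[(371,175),(209,170),(213,47),(356,47)]
T=[(130+y*.55,130+x*.55) for x,y in B]
for r,c in T: print("board",atz("top",r,c,8).round(1))
for x,y in S: print("side",atz("side",100+y/1.579,160+x/1.579,8).round(1))
E
```

```text
dark [511.1  42.3 105. ] red [653.7  49.3 117. ] knob [567.9 -19.7 104. ] tin [674.2 -69.   60. ]
edge [593.3 124.9 135. ] [ 621.2 -155.9  135. ] 174.32577358533047
back [774.2 144.1 135. ] [ 801.3 -137.3  135. ] 174.49914022121564
well [443.1 325.6  18. ] corners [487.1 455.8  18. ] [486.  279.4  18. ] [400.4 279.4  18. ] [401.  456.1  18. ]
board [ 628.6 -206.5    8. ]
board [ 670.3 -593.2    8. ]
board [ 398.5 -621.7    8. ]
board [ 356.7 -236.5    8. ]
side [ 357.8 -239.3    8. ]
side [ 624.2 -220.8    8. ]
side [ 678.2 -598.5    8. ]
side [ 402.1 -629.4    8. ]
```

Request:
{"op": "step_arm", "data": {
  "rows": [
    [[0.54,-0.92,0],[0,0,0.26]],
    [[0.54,-0.92,0],[0,0,0.26]],
    [[0.54,-0.92,0],[0,0,0.26]],
    [[0.54,-0.92,0],[0,0,0.26]],
    [[0.54,-0.92,0],[0,0,0.26]]
  ],
  "jaw": 1,
  "grip_force": 25
}}

```text
clock: 2.2
tcp_pos: [253.3, 485.5, 231.9]
ee_rot: [[0.995, 0.101, 0.0], [0.101, -0.995, 0.001], [0.0, -0.001, -1.0]]
contact_force: [-0.8, 0.7, 1.1]
opening: 1.0
gripper_force: 0.0
```

Request:
{"op": "step_arm", "data": {
  "rows": [
    [[0.54,-0.92,0],[0,0,0]],
    [[0.54,-0.92,0],[0,0,0]],
    [[0.54,-0.92,0],[0,0,0]],
    [[0.54,-0.92,0],[0,0,0]]
  ]
}}

```text
clock: 2.6
tcp_pos: [318.5, 373.7, 231.5]
ee_rot: [[0.995, 0.099, -0.0], [0.099, -0.995, -0.0], [-0.0, 0.0, -1.0]]
contact_force: [0.3, 0.2, -0.2]
opening: 1.003
gripper_force: 0.0
```

Request:
{"op": "step_arm", "data": {
  "rows": [
    [[0.54,-0.92,0],[0,0,0]],
    [[0.54,-0.92,0],[0,0,0]],
    [[0.54,-0.92,0],[0,0,0]],
    [[0.54,-0.92,0],[0,0,0]]
  ]
}}

```text
clock: 3.0
tcp_pos: [383.5, 264.0, 231.4]
ee_rot: [[0.995, 0.099, 0.0], [0.099, -0.995, -0.0], [0.0, 0.0, -1.0]]
contact_force: [0.4, 0.6, -0.1]
opening: 1.001
gripper_force: 0.0
```

Request:
{"op": "step_arm", "data": {
  "rows": [
    [[0.54,-0.92,0],[0,0,0]],
    [[0.54,-0.92,0],[0,0,0]],
    [[0.54,-0.92,0],[0,0,0]],
    [[0.54,-0.92,0],[0,0,0]]
  ]
}}

```text
clock: 3.4
tcp_pos: [448.8, 154.0, 231.1]
ee_rot: [[0.995, 0.1, 0.0], [0.1, -0.995, -0.0], [0.0, 0.0, -1.0]]
contact_force: [-0.7, 0.0, -0.8]
opening: 0.997
gripper_force: 0.0
```

Request:
{"op": "step_arm", "data": {
  "rows": [
    [[0.54,-0.92,0],[0,0,0]],
    [[0.54,-0.92,0],[0,0,0]],
    [[0.54,-0.92,0],[0,0,0]],
    [[0.54,-0.92,0],[0,0,0]],
    [[0.54,-0.92,0],[0,0,0]]
  ]
}}

```text
clock: 3.9
tcp_pos: [512.6, 45.3, 230.9]
ee_rot: [[0.995, 0.103, -0.0], [0.103, -0.995, 0.0], [-0.0, -0.0, -1.0]]
contact_force: [0.1, 0.1, 1.0]
opening: 1.0
gripper_force: 0.0
```

Good tracking. Next, a wrist look to refine the jar position.

```bash
python3 - <<'E'
from h import *
from plant import status,spotter
import cv2
m=eyes.camera_model("wrist"); im=eyes.get_image("wrist"); cv2.imwrite("pics/w1.png",im[:,:,::-1])
print(np.round(m["pose"],3).tolist(),status.get_obs()["tcp_pos"].round(1))
for t,z in [("spice_jar_dark",0),("honey_jar",0),("drawer_knob",104),("spice_jar_red",20)]:
    for r in spotter.pinpoint("wrist",t)[:3]: print(t,round(r["score"],2),np.round(r["at"]),atz("wrist",*r["at"],z,m).round(1))
print(proj("wrist",(511,42,105),m),proj("wrist",(527,-87,90),m),proj("wrist",(568,-19.5,104),m))
E
```

```text
[[0.102, -0.94, -0.326, 596.078], [-0.995, -0.096, -0.034, 53.194], [0.0, 0.328, -0.945, 372.403], [0.0, 0.0, 0.0, 1.0]] [512.3  45.5 231. ]
spice_jar_dark 0.88 [311. 372.] [393.9 -25.7   0. ]
spice_jar_dark 0.7 [193. 320.] [515.3  42.1   0. ]
spice_jar_dark 0.64 [173. 170.] [519.9 185.1   0. ]
honey_jar 0.91 [192. 456.] [530.3 -87.7   0. ]
drawer_knob 0.66 [156. 423.] [570.5 -20.9 104. ]
spice_jar_red 0.95 [ 21. 328.] [658.8  51.   20. ]
[320.95712182 230.88464184] [494.80773667 221.25253507] [420.63384633 159.128196  ]
```

View pics/w1.png

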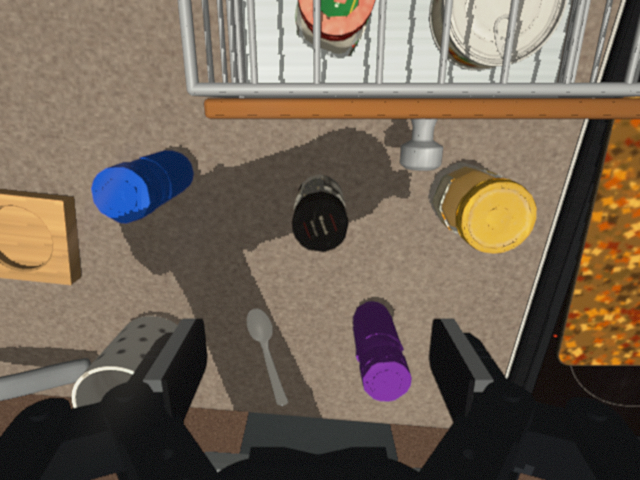

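The wrist view shows the dark cap centred at about (321,222), the honey lid at (498,215) and the knob head at (421,157). The purple jar at (386,380) lies toward the robot.

```bash
python3 - <<'E'
from h import *
from plant import status
m=eyes.camera_model("wrist")
for r,c,z in [(222,321,105),(215,498,90),(157,421,104),(10,340,117),(23,502,60)]: print(atz("wrist",r,c,z,m).round(1))
E
```

```text
[516.8  42.7 105. ]
[531.5 -88.4  90. ]
[568.9 -19.5 104. ]
[647.1  45.8 117. ]
[662.6 -70.7  60. ]
```

Request:
{"op": "step_arm", "data": {
  "rows": [
    [[0.025,-0.01,-0.3],[0,0,0]],
    [[0.025,-0.01,-0.6],[0,0,0]],
    [[0.025,-0.01,-0.9],[0,0,0]],
    [[0.025,-0.01,-0.9],[0,0,0]]
  ]
}}

```text
clock: 4.55
tcp_pos: [511.4, 42.4, 119.1]
ee_rot: [[0.995, 0.102, -0.01], [0.102, -0.995, -0.003], [-0.01, 0.002, -1.0]]
contact_force: [-0.9, 0.9, 0.4]
opening: 1.003
gripper_force: 0.0
```

Request:
{"op": "step_arm", "data": {
  "rows": [
    [[0,0,-0.2],[0,0,0]],
    [[0,0,-0.4],[0,0,0]],
    [[0,0,-0.6],[0,0,0]],
    [[0,0,-0.6],[0,0,0]]
  ]
}}

```text
clock: 4.95
tcp_pos: [514.2, 42.9, 50.5]
ee_rot: [[0.995, 0.103, -0.004], [0.103, -0.995, -0.001], [-0.004, 0.001, -1.0]]
contact_force: [0.6, -1.2, 0.1]
opening: 0.998
gripper_force: 0.0
```

Request:
{"op": "step_arm", "data": {
  "rows": [
    [[0,0,0],[0,0,0]],
    [[0,0,0],[0,0,0]],
    [[0,0,0],[0,0,0]],
    [[0,0,0],[0,0,0]],
    [[0,0,0],[0,0,0]],
    [[0,0,0],[0,0,0]],
    [[0,0,0],[0,0,0]],
    [[0,0,0],[0,0,0]],
    [[0,0,0],[0,0,0]],
    [[0,0,0],[0,0,0]]
  ],
  "jaw": -1,
  "grip_force": 30
}}

```text
clock: 5.95
tcp_pos: [516.3, 43.3, 53.0]
ee_rot: [[0.995, 0.103, 0.003], [0.103, -0.995, 0.001], [0.003, -0.001, -1.0]]
contact_force: [-1.8, 2.2, 6.6]
opening: 0.468
gripper_force: 29.7
```

Request:
{"op": "step_arm", "data": {
  "rows": [
    [[0,0,0.25],[0,0,0]],
    [[0,0,0.5],[0,0,0]],
    [[0,0,0.75],[0,0,0]],
    [[0,0,1],[0,0,0]],
    [[0,0,1],[0,0,0]]
  ]
}}

```text
clock: 6.45
tcp_pos: [517.7, 43.4, 176.0]
ee_rot: [[0.995, 0.103, 0.009], [0.103, -0.995, 0.003], [0.01, -0.002, -1.0]]
contact_force: [0.8, 0.4, -0.9]
opening: 0.474
gripper_force: 30.5
```

Request:
{"op": "step_arm", "data": {
  "rows": [
    [[0.03,-0.25,0],[0,0,0]],
    [[0.06,-0.5,0],[0,0,0]],
    [[0.09,-0.75,0],[0,0,0]],
    [[0.11,-0.95,0],[0,0,0]]
  ]
}}

```text
clock: 6.85
tcp_pos: [527.7, -72.6, 170.5]
ee_rot: [[0.995, 0.102, -0.002], [0.102, -0.995, 0.0], [-0.002, -0.0, -1.0]]
contact_force: [0.5, 0.5, -0.7]
opening: 0.474
gripper_force: 30.6
```

Request:
{"op": "step_arm", "data": {
  "rows": [
    [[0.03,-0.25,0],[0,0,0]],
    [[0.06,-0.5,0],[0,0,0]],
    [[0.09,-0.75,0],[0,0,0]],
    [[0.11,-0.95,0],[0,0,0]]
  ]
}}

```text
clock: 7.25
tcp_pos: [540.9, -186.7, 170.3]
ee_rot: [[0.995, 0.101, -0.002], [0.101, -0.995, 0.0], [-0.002, -0.001, -1.0]]
contact_force: [-0.0, -0.2, -1.0]
opening: 0.472
gripper_force: 30.6
```

Request:
{"op": "step_arm", "data": {
  "rows": [
    [[0.03,-0.25,0],[0,0,0]],
    [[0.06,-0.5,0],[0,0,0]],
    [[0.09,-0.75,0],[0,0,0]],
    [[0.11,-0.95,0],[0,0,0]],
    [[0.11,-0.95,0],[0,0,0]]
  ]
}}

```text
clock: 7.75
tcp_pos: [554.0, -301.6, 169.7]
ee_rot: [[0.995, 0.099, -0.002], [0.099, -0.995, 0.0], [-0.002, -0.001, -1.0]]
contact_force: [-0.2, 0.8, -0.9]
opening: 0.469
gripper_force: 30.7
```

Request:
{"op": "step_arm", "data": {
  "rows": [
    [[0,0,-0.25],[0,0,0]],
    [[0,0,-0.5],[0,0,0]],
    [[0,0,-0.65],[0,0,0]],
    [[0,0,-0.75],[0,0,0]],
    [[0,0,-0.75],[0,0,0]]
  ]
}}

```text
clock: 8.25
tcp_pos: [553.3, -298.3, 79.1]
ee_rot: [[0.995, 0.103, -0.004], [0.103, -0.995, 0.002], [-0.004, -0.002, -1.0]]
contact_force: [-0.4, 1.0, -1.0]
opening: 0.47
gripper_force: 30.7
```

```bash
python3 - <<'E'
from h import *
from plant import status
import cv2
o=status.get_obs(); print(o["tcp_pos"].round(1),o["contact_force"].round(1),o["opening"])
im=eyes.get_image("side")
cv2.imwrite("pics/s1.png",cv2.resize(im[90:290,260:420,::-1],(480,600),interpolation=cv2.INTER_CUBIC))
E
```

```text
[ 553.3 -298.3   79.1] [-0.4  1.  -1. ] 0.4702859970875058
```

View pics/s1.png

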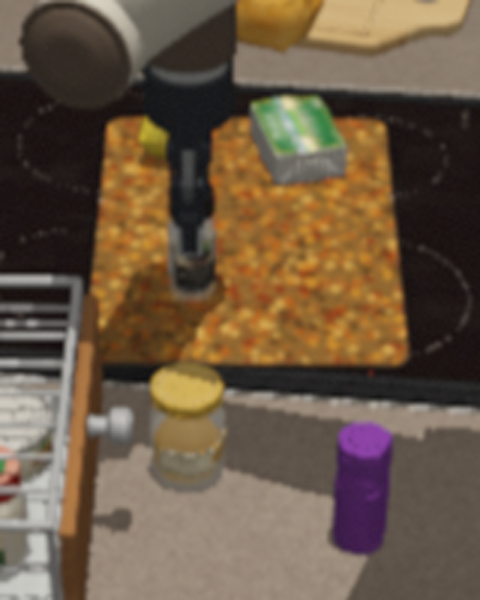

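The dark jar hangs over the board's drawer-side half, at crop (192,265). I'll lower it in small steps.

Request:
{"op": "step_arm", "data": {
  "rows": [
    [[0,0,-0.05],[0,0,0]],
    [[0,0,-0.1],[0,0,0]],
    [[0,0,-0.13],[0,0,0]],
    [[0,0,-0.13],[0,0,0]],
    [[0,0,-0.13],[0,0,0]]
  ]
}}

```text
clock: 8.8
tcp_pos: [555.0, -299.3, 66.1]
ee_rot: [[0.995, 0.102, 0.001], [0.102, -0.995, -0.0], [0.001, 0.0, -1.0]]
contact_force: [0.2, 1.4, 1.0]
opening: 0.471
gripper_force: 30.8
```

Request:
{"op": "step_arm", "data": {
  "rows": [
    [[0,0,-0.025],[0,0,0]],
    [[0,0,-0.025],[0,0,0]],
    [[0,0,-0.025],[0,0,0]]
  ]
}}

```text
clock: 9.1
tcp_pos: [555.3, -299.2, 66.0]
ee_rot: [[0.995, 0.104, 0.002], [0.104, -0.995, -0.001], [0.001, 0.001, -1.0]]
contact_force: [-3.1, 5.1, 13.8]
opening: 0.47
gripper_force: 32.1
```

Request:
{"op": "step_arm", "data": {
  "rows": [
    [[0,0,-0.02],[0,0,0]],
    [[0,0,-0.02],[0,0,0]],
    [[0,0,-0.02],[0,0,0]]
  ]
}}

```text
clock: 9.4
tcp_pos: [555.5, -299.2, 65.9]
ee_rot: [[0.995, 0.104, 0.002], [0.104, -0.995, -0.002], [0.002, 0.002, -1.0]]
contact_force: [-7.1, 6.7, 23.8]
opening: 0.472
gripper_force: 33.1
```

Contact at TCP z 66 puts the board's top about 13 mm above the worktop. Next: ease off, release and retreat.

Request:
{"op": "step_arm", "data": {
  "rows": [
    [[0,0,0.04],[0,0,0]],
    [[0,0,0.04],[0,0,0]]
  ]
}}

```text
clock: 9.6
tcp_pos: [555.2, -299.3, 66.0]
ee_rot: [[0.995, 0.102, 0.002], [0.102, -0.995, -0.001], [0.002, 0.001, -1.0]]
contact_force: [-0.7, 1.0, 0.4]
opening: 0.474
gripper_force: 30.8
```

Request:
{"op": "step_arm", "data": {
  "rows": [
    [[0,0,0],[0,0,0]],
    [[0,0,0],[0,0,0]],
    [[0,0,0],[0,0,0]],
    [[0,0,0],[0,0,0]],
    [[0,0,0],[0,0,0]],
    [[0,0,0],[0,0,0]],
    [[0,0,0],[0,0,0]],
    [[0,0,0],[0,0,0]]
  ],
  "jaw": 1
}}

```text
clock: 10.4
tcp_pos: [554.8, -299.2, 65.1]
ee_rot: [[0.995, 0.102, 0.0], [0.102, -0.995, -0.0], [0.0, 0.0, -1.0]]
contact_force: [0.8, 0.2, 0.0]
opening: 0.997
gripper_force: 0.0
```

Request:
{"op": "step_arm", "data": {
  "rows": [
    [[0,0,0.2],[0,0,0]],
    [[0,0,0.5],[0,0,0]],
    [[0,0,0.8],[0,0,0]],
    [[0,0,1],[0,0,0]],
    [[0,0,1],[0,0,0]]
  ]
}}

```text
clock: 10.9
tcp_pos: [556.9, -300.1, 190.1]
ee_rot: [[0.995, 0.103, 0.009], [0.103, -0.995, -0.003], [0.008, 0.004, -1.0]]
contact_force: [0.6, -0.2, 0.2]
opening: 0.999
gripper_force: 0.0
```

Request:
{"op": "step_arm", "data": {
  "rows": [
    [[-0.1,0.88,0],[0,0,0]],
    [[-0.1,0.88,0],[0,0,0]],
    [[-0.1,0.88,0],[0,0,0]],
    [[-0.1,0.88,0],[0,0,0]]
  ]
}}

```text
clock: 11.3
tcp_pos: [542.4, -192.2, 184.9]
ee_rot: [[0.994, 0.105, -0.001], [0.105, -0.994, 0.0], [-0.001, -0.0, -1.0]]
contact_force: [0.2, -0.5, -0.7]
opening: 1.003
gripper_force: 0.0
```

Request:
{"op": "step_arm", "data": {
  "rows": [
    [[-0.1,0.88,0],[0,0,0]],
    [[-0.1,0.88,0],[0,0,0]],
    [[-0.1,0.88,0],[0,0,0]],
    [[-0.1,0.88,0],[0,0,0]],
    [[-0.1,0.88,0],[0,0,0]],
    [[-0.1,0.88,0],[0,0,0]]
  ]
}}

```text
clock: 11.9
tcp_pos: [530.9, -89.5, 184.8]
ee_rot: [[0.995, 0.1, -0.0], [0.1, -0.995, -0.0], [-0.0, 0.0, -1.0]]
contact_force: [-0.5, -0.5, -0.2]
opening: 0.998
gripper_force: 0.0
```

Request:
{"op": "step_arm", "data": {
  "rows": [
    [[0,0,-0.2],[0,0,0]],
    [[0,0,-0.4],[0,0,0]],
    [[0,0,-0.58],[0,0,0]],
    [[0,0,-0.58],[0,0,0]],
    [[0,0,-0.58],[0,0,0]]
  ]
}}

```text
clock: 12.4
tcp_pos: [531.1, -89.0, 115.6]
ee_rot: [[0.995, 0.101, -0.0], [0.101, -0.995, -0.001], [-0.0, 0.001, -1.0]]
contact_force: [0.8, 0.2, 1.3]
opening: 1.002
gripper_force: 0.0
```

Request:
{"op": "step_arm", "data": {
  "rows": [
    [[0,0,-0.15],[0,0,0]],
    [[0,0,-0.3],[0,0,0]],
    [[0,0,-0.45],[0,0,0]],
    [[0,0,-0.58],[0,0,0]],
    [[0,0,-0.58],[0,0,0]]
  ]
}}

```text
clock: 12.9
tcp_pos: [530.5, -88.4, 45.5]
ee_rot: [[0.995, 0.102, -0.002], [0.102, -0.995, -0.0], [-0.002, 0.0, -1.0]]
contact_force: [-0.1, 0.5, -0.5]
opening: 1.001
gripper_force: 0.0
```

Request:
{"op": "step_arm", "data": {
  "rows": [
    [[0,0,0],[0,0,0]],
    [[0,0,0],[0,0,0]],
    [[0,0,0],[0,0,0]],
    [[0,0,0],[0,0,0]],
    [[0,0,0],[0,0,0]],
    [[0,0,0],[0,0,0]],
    [[0,0,0],[0,0,0]],
    [[0,0,0],[0,0,0]]
  ],
  "jaw": -1,
  "grip_force": 40
}}

```text
clock: 13.7
tcp_pos: [532.2, -88.4, 48.1]
ee_rot: [[0.995, 0.103, 0.004], [0.103, -0.995, -0.0], [0.004, 0.001, -1.0]]
contact_force: [-0.7, -1.5, 6.4]
opening: 0.672
gripper_force: 42.4
```

Request:
{"op": "step_arm", "data": {
  "rows": [
    [[0,0,0.25],[0,0,0]],
    [[0,0,0.5],[0,0,0]],
    [[0,0,0.75],[0,0,0]],
    [[0,0,1],[0,0,0]],
    [[0,0,1],[0,0,0]]
  ]
}}

```text
clock: 14.2
tcp_pos: [533.5, -87.9, 170.8]
ee_rot: [[0.995, 0.103, 0.011], [0.103, -0.995, 0.001], [0.011, 0.001, -1.0]]
contact_force: [1.2, 0.2, -1.5]
opening: 0.672
gripper_force: 44.5
```

Request:
{"op": "step_arm", "data": {
  "rows": [
    [[-0.08,-0.25,0],[0,0,0]],
    [[-0.16,-0.5,0],[0,0,0]],
    [[-0.25,-0.75,0],[0,0,0]],
    [[-0.33,-0.93,0],[0,0,0]]
  ]
}}

```text
clock: 14.6
tcp_pos: [489.6, -200.6, 164.6]
ee_rot: [[0.995, 0.101, -0.002], [0.101, -0.995, 0.001], [-0.002, -0.001, -1.0]]
contact_force: [0.2, -0.4, -3.3]
opening: 0.671
gripper_force: 44.4
```

Request:
{"op": "step_arm", "data": {
  "rows": [
    [[-0.08,-0.25,0],[0,0,0]],
    [[-0.16,-0.5,0],[0,0,0]],
    [[-0.25,-0.75,0],[0,0,0]],
    [[-0.33,-0.93,0],[0,0,0]],
    [[-0.33,-0.93,0],[0,0,0]],
    [[-0.33,-0.93,0],[0,0,0]]
  ]
}}

```text
clock: 15.2
tcp_pos: [450.6, -311.1, 164.8]
ee_rot: [[0.995, 0.101, -0.002], [0.101, -0.995, 0.001], [-0.001, -0.001, -1.0]]
contact_force: [0.2, -0.2, -1.9]
opening: 0.665
gripper_force: 44.4
```

Request:
{"op": "step_arm", "data": {
  "rows": [
    [[0,0,-0.25],[0,0,0]],
    [[0,0,-0.5],[0,0,0]],
    [[0,0,-0.7],[0,0,0]],
    [[0,0,-0.83],[0,0,0]],
    [[0,0,-0.83],[0,0,0]],
    [[0,0,-0.83],[0,0,0]]
  ]
}}

```text
clock: 15.8
tcp_pos: [452.1, -310.6, 66.4]
ee_rot: [[0.995, 0.104, -0.0], [0.104, -0.995, -0.0], [-0.0, 0.0, -1.0]]
contact_force: [0.5, -0.1, -2.6]
opening: 0.67
gripper_force: 44.4
```

Request:
{"op": "step_arm", "data": {
  "rows": [
    [[0,0,-0.03],[0,0,0]],
    [[0,0,-0.05],[0,0,0]],
    [[0,0,-0.05],[0,0,0]],
    [[0,0,-0.05],[0,0,0]]
  ]
}}

```text
clock: 16.2
tcp_pos: [452.2, -311.3, 61.2]
ee_rot: [[0.995, 0.103, 0.002], [0.103, -0.995, -0.001], [0.002, 0.001, -1.0]]
contact_force: [0.2, 0.7, 0.7]
opening: 0.667
gripper_force: 44.7
```

Touching, so release, rise, and verify.

Request:
{"op": "step_arm", "data": {
  "rows": [
    [[0,0,0],[0,0,0]],
    [[0,0,0],[0,0,0]],
    [[0,0,0],[0,0,0]],
    [[0,0,0],[0,0,0]],
    [[0,0,0],[0,0,0]],
    [[0,0,0],[0,0,0]],
    [[0,0,0],[0,0,0]]
  ],
  "jaw": 1
}}

```text
clock: 16.9
tcp_pos: [451.5, -311.2, 60.3]
ee_rot: [[0.995, 0.102, -0.0], [0.102, -0.995, -0.0], [-0.0, 0.0, -1.0]]
contact_force: [-0.2, 0.3, -1.0]
opening: 0.999
gripper_force: 0.0
```

Request:
{"op": "step_arm", "data": {
  "rows": [
    [[0,0,0.2],[0,0,0]],
    [[0,0,0.5],[0,0,0]],
    [[0,0,0.8],[0,0,0]],
    [[0,0,1],[0,0,0]],
    [[0,0,1],[0,0,0]],
    [[0,0,1],[0,0,0]]
  ]
}}

```text
clock: 17.5
tcp_pos: [451.4, -311.0, 180.6]
ee_rot: [[0.995, 0.102, 0.001], [0.102, -0.995, 0.0], [0.001, -0.0, -1.0]]
contact_force: [0.2, 0.3, -0.1]
opening: 0.997
gripper_force: 0.0
```

```bash
python3 - <<'E'
from h import *
from plant import status,spotter
import cv2
im=eyes.get_image("side"); cv2.imwrite("pics/s2.png",cv2.resize(im[90:290,260:420,::-1],(480,600),interpolation=cv2.INTER_CUBIC))
for t in ["honey_jar","spice_jar_dark"]:
    for r in spotter.pinpoint("side",t)[:3]: print(t,round(r["score"],2),np.round(r["at"]),atz("side",*r["at"],13).round(1))
print(status.get_obs()["clock"])
E
```

```text
honey_jar 0.83 [188. 361.] [ 453.5 -319.    13. ]
spice_jar_dark 0.97 [332. 308.] [523.6 192.2  13. ]
spice_jar_dark 0.67 [268. 378.] [387.4 -16.   13. ]
spice_jar_dark 0.63 [192. 320.] [ 559.8 -289.1   13. ]
17.65
```

View pics/s2.png

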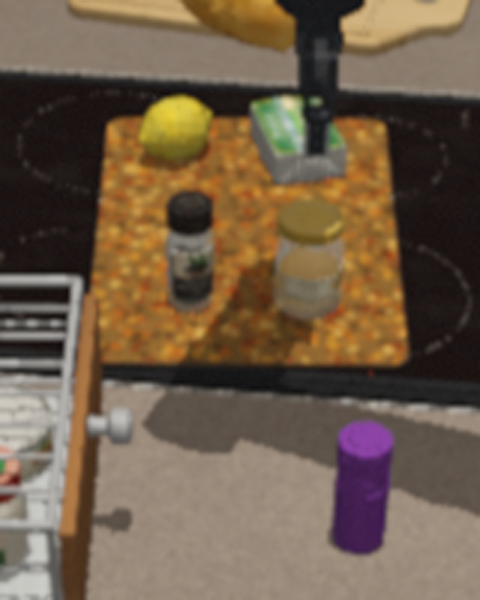

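Both jars stand upright on the board. Now the knob.

Request:
{"op": "step_arm", "data": {
  "rows": [
    [[0.325,0.81,0],[0,0,0]],
    [[0.325,0.81,0],[0,0,0]],
    [[0.325,0.81,0],[0,0,0]],
    [[0.325,0.81,0],[0,0,0]]
  ]
}}

```text
clock: 18.05
tcp_pos: [490.6, -212.7, 179.3]
ee_rot: [[0.994, 0.105, -0.002], [0.105, -0.994, 0.0], [-0.002, -0.001, -1.0]]
contact_force: [-0.7, -0.9, -0.7]
opening: 1.002
gripper_force: 0.0
```

Request:
{"op": "step_arm", "data": {
  "rows": [
    [[0.325,0.81,0],[0,0,0]],
    [[0.325,0.81,0],[0,0,0]],
    [[0.325,0.81,0],[0,0,0]],
    [[0.325,0.81,0],[0,0,0]]
  ]
}}

```text
clock: 18.45
tcp_pos: [529.4, -116.7, 179.6]
ee_rot: [[0.995, 0.103, -0.002], [0.103, -0.995, -0.0], [-0.002, -0.0, -1.0]]
contact_force: [-0.4, -0.3, -0.7]
opening: 0.995
gripper_force: 0.0
```

Request:
{"op": "step_arm", "data": {
  "rows": [
    [[0.325,0.81,0],[0,0,0]],
    [[0.325,0.81,0],[0,0,0]],
    [[0.325,0.81,0],[0,0,0]],
    [[0.325,0.81,0],[0,0,0]],
    [[0.325,0.81,0],[0,0,0]],
    [[0.325,0.81,0],[0,0,0]]
  ]
}}

```text
clock: 19.05
tcp_pos: [567.8, -21.5, 180.2]
ee_rot: [[0.995, 0.1, -0.001], [0.1, -0.995, -0.0], [-0.001, 0.0, -1.0]]
contact_force: [0.1, -0.5, -0.5]
opening: 0.999
gripper_force: 0.0
```

```bash
python3 - <<'E'
from h import *
from plant import status,spotter
import cv2
m=eyes.camera_model("wrist"); im=eyes.get_image("wrist"); cv2.imwrite("pics/w2.png",im[:,:,::-1])
print(status.get_obs()["tcp_pos"].round(1))
for t,z in [("drawer_knob",104),("spice_jar_red",20),("tuna_tin",20)]:
    for r in spotter.pinpoint("wrist",t)[:2]: print(t,round(r["score"],2),np.round(r["at"]),atz("wrist",*r["at"],z,m).round(1))
E
```

```text
[567.9 -21.3 180.3]
drawer_knob 0.78 [247. 313.] [571.9 -19.2 104. ]
spice_jar_red 0.83 [ 84. 233.] [658.7  47.6  20. ]
tuna_tin 0.73 [ 74. 400.] [676.9 -70.   20. ]
```

View pics/w2.png

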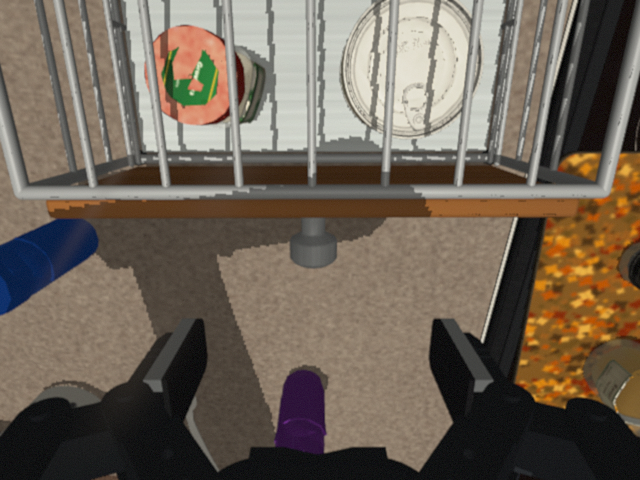

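The wrist view shows the knob head at (313,247), centred between the fingers. The red cap is at (194,75) and the tin at (412,66). Grip and pull.

Request:
{"op": "step_arm", "data": {
  "rows": [
    [[0.01,0,-0.25],[0,0,0]],
    [[0.01,0,-0.5],[0,0,0]],
    [[0.01,0,-0.77],[0,0,0]],
    [[0.01,0,-0.77],[0,0,0]],
    [[0.01,0,-0.77],[0,0,0]]
  ]
}}

```text
clock: 19.75
tcp_pos: [570.0, -19.9, 88.3]
ee_rot: [[0.995, 0.103, -0.0], [0.103, -0.995, -0.001], [-0.0, 0.001, -1.0]]
contact_force: [-0.0, 0.4, 0.2]
opening: 0.999
gripper_force: 0.0
```

Request:
{"op": "step_arm", "data": {
  "rows": [
    [[0,0,0],[0,0,0]],
    [[0,0,0],[0,0,0]],
    [[0,0,0],[0,0,0]],
    [[0,0,0],[0,0,0]],
    [[0,0,0],[0,0,0]],
    [[0,0,0],[0,0,0]],
    [[0,0,0],[0,0,0]],
    [[0,0,0],[0,0,0]],
    [[0,0,0],[0,0,0]],
    [[0,0,0],[0,0,0]]
  ],
  "jaw": -1,
  "grip_force": 40
}}

```text
clock: 20.75
tcp_pos: [570.1, -18.5, 89.1]
ee_rot: [[0.995, 0.103, 0.002], [0.103, -0.995, 0.001], [0.002, -0.001, -1.0]]
contact_force: [-3.6, 4.3, 5.5]
opening: 0.299
gripper_force: 39.3
```

Request:
{"op": "step_arm", "data": {
  "rows": [
    [[-0.05,-0.005,0],[0,0,0]],
    [[-0.12,-0.01,0],[0,0,0]],
    [[-0.2,-0.02,0],[0,0,0]],
    [[-0.3,-0.03,0],[0,0,0]],
    [[-0.4,-0.04,0],[0,0,0]],
    [[-0.5,-0.05,0],[0,0,0]],
    [[-0.6,-0.06,0],[0,0,0]],
    [[-0.7,-0.07,0],[0,0,0]],
    [[-0.8,-0.08,0],[0,0,0]],
    [[-0.9,-0.09,0],[0,0,0]]
  ]
}}

```text
clock: 21.75
tcp_pos: [462.7, -29.7, 89.1]
ee_rot: [[0.995, 0.103, 0.005], [0.103, -0.995, 0.001], [0.005, -0.001, -1.0]]
contact_force: [0.8, 6.1, 5.0]
opening: 0.306
gripper_force: 40.0
```

Request:
{"op": "step_arm", "data": {
  "rows": [
    [[-0.08,-0.01,0],[0,0,0]],
    [[-0.16,-0.015,0],[0,0,0]],
    [[-0.22,-0.02,0],[0,0,0]],
    [[-0.26,-0.025,0],[0,0,0]],
    [[-0.27,-0.025,0],[0,0,0]],
    [[-0.27,-0.025,0],[0,0,0]]
  ]
}}

```text
clock: 22.35
tcp_pos: [429.9, -33.0, 89.0]
ee_rot: [[0.995, 0.103, 0.003], [0.103, -0.995, 0.001], [0.003, -0.001, -1.0]]
contact_force: [-0.4, 5.7, 7.6]
opening: 0.305
gripper_force: 40.2
```

Request:
{"op": "step_arm", "data": {
  "rows": [
    [[0,0,0],[0,0,0]],
    [[0,0,0],[0,0,0]],
    [[0,0,0],[0,0,0]],
    [[0,0,0],[0,0,0]],
    [[0,0,0],[0,0,0]],
    [[0,0,0],[0,0,0]],
    [[0,0,0],[0,0,0]]
  ],
  "jaw": 1
}}

```text
clock: 23.05
tcp_pos: [429.3, -33.5, 87.8]
ee_rot: [[0.995, 0.102, -0.0], [0.102, -0.995, -0.0], [-0.0, 0.0, -1.0]]
contact_force: [0.7, 0.4, -0.5]
opening: 1.001
gripper_force: 0.0
```

Request:
{"op": "step_arm", "data": {
  "rows": [
    [[0,0,0.2],[0,0,0]],
    [[0,0,0.5],[0,0,0]],
    [[0,0,0.8],[0,0,0]],
    [[0,0,1],[0,0,0]],
    [[0,0,1],[0,0,0]]
  ]
}}

```text
clock: 23.55
tcp_pos: [431.6, -33.0, 211.6]
ee_rot: [[0.995, 0.103, 0.008], [0.103, -0.995, 0.002], [0.008, -0.001, -1.0]]
contact_force: [0.3, 0.3, 1.0]
opening: 1.001
gripper_force: 0.0
```

Request:
{"op": "step_arm", "data": {
  "rows": [
    [[0.5,0.5,0.2],[0,0,0]],
    [[0.5,0.5,0.2],[0,0,0]],
    [[0.5,0.5,0.2],[0,0,0]],
    [[0.5,0.5,0.2],[0,0,0]],
    [[0.5,0.5,0.2],[0,0,0]]
  ]
}}

```text
clock: 24.05
tcp_pos: [488.1, 26.0, 230.7]
ee_rot: [[0.995, 0.102, -0.003], [0.102, -0.995, -0.001], [-0.003, 0.0, -1.0]]
contact_force: [0.6, 0.9, -0.8]
opening: 1.002
gripper_force: 0.0
```

```bash
python3 - <<'E'
from h import *
from plant import status,spotter
import cv2
m=eyes.camera_model("wrist"); im=eyes.get_image("wrist"); cv2.imwrite("pics/w3.png",im[:,:,::-1])
print(status.get_obs()["tcp_pos"].round(1))
for t,z in [("drawer_knob",104),("spice_jar_red",20),("tuna_tin",20)]:
    for r in spotter.pinpoint("wrist",t)[:2]: print(t,round(r["score"],2),np.round(r["at"]),atz("wrist",*r["at"],z,m).round(1))
hsv=cv2.cvtColor(im,cv2.COLOR_RGB2HSV); k=cv2.inRange(hsv,(0,100,100),(8,255,255)); n,l,s,c=cv2.connectedComponentsWithStats(k); i=1+np.argmax(s[1:,4]); print(s[i]); b=s[i]; print(atz("wrist",b[1]+b[3]/2,b[0]+b[2]/2,117,m))
E
```

```text
[488.1  25.9 231. ]
drawer_knob 0.73 [303. 387.] [433.4 -33.6 104. ]
spice_jar_red 0.84 [166. 309.] [518.5  35.8  20. ]
tuna_tin 0.58 [155. 445.] [539.5 -82.2  20. ]
[276 156  63  38 743]
[527.07034783  35.87628187 117.        ]
```

View pics/w3.png

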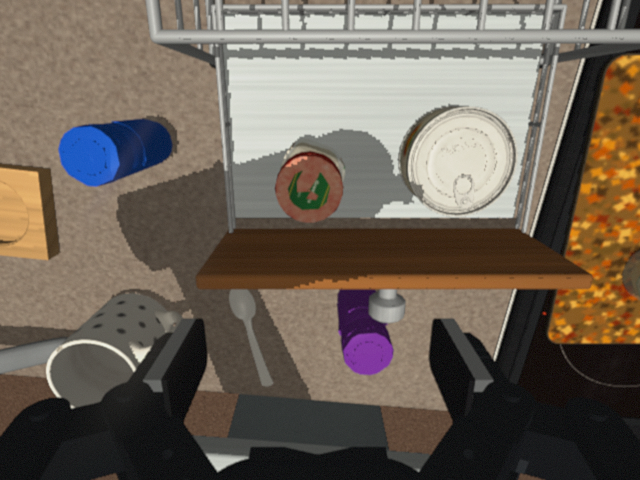

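The wrist view shows the drawer out. The red cap is at (309,187), clear of the unit's edge, with the tin at (460,160). The jar centre is about (516.5,35.7), which agrees with the drawer geometry. Grasp it.

Request:
{"op": "step_arm", "data": {
  "rows": [
    [[0.225,0.075,-0.1],[0,0,0]],
    [[0.225,0.075,-0.3],[0,0,0]],
    [[0.225,0.075,-0.5],[0,0,0]],
    [[0.225,0.075,-0.69],[0,0,0]],
    [[0.225,0.075,-0.69],[0,0,0]],
    [[0.225,0.075,-0.69],[0,0,0]]
  ]
}}

```text
clock: 24.85
tcp_pos: [516.5, 35.3, 149.6]
ee_rot: [[0.995, 0.102, 0.0], [0.102, -0.995, -0.001], [0.0, 0.001, -1.0]]
contact_force: [-0.3, 0.2, 0.1]
opening: 1.004
gripper_force: 0.0
```

Request:
{"op": "step_arm", "data": {
  "rows": [
    [[0,0,-0.2],[0,0,0]],
    [[0,0,-0.4],[0,0,0]],
    [[0,0,-0.6],[0,0,0]],
    [[0,0,-0.69],[0,0,0]],
    [[0,0,-0.69],[0,0,0]],
    [[0,0,-0.69],[0,0,0]]
  ]
}}

```text
clock: 25.45
tcp_pos: [517.5, 35.8, 67.7]
ee_rot: [[0.995, 0.103, 0.003], [0.103, -0.995, 0.0], [0.003, -0.0, -1.0]]
contact_force: [0.4, -0.0, 0.4]
opening: 1.001
gripper_force: 0.0
```

Request:
{"op": "step_arm", "data": {
  "rows": [
    [[0,0,0],[0,0,0]],
    [[0,0,0],[0,0,0]],
    [[0,0,0],[0,0,0]],
    [[0,0,0],[0,0,0]],
    [[0,0,0],[0,0,0]],
    [[0,0,0],[0,0,0]],
    [[0,0,0],[0,0,0]],
    [[0,0,0],[0,0,0]],
    [[0,0,0],[0,0,0]]
  ],
  "jaw": -1,
  "grip_force": 30
}}

```text
clock: 26.35
tcp_pos: [517.1, 35.7, 67.5]
ee_rot: [[0.995, 0.103, 0.002], [0.103, -0.995, 0.0], [0.002, -0.0, -1.0]]
contact_force: [-0.3, -0.1, 4.8]
opening: 0.575
gripper_force: 30.7
```

Request:
{"op": "step_arm", "data": {
  "rows": [
    [[0,0,0.25],[0,0,0]],
    [[0,0,0.5],[0,0,0]],
    [[0,0,0.75],[0,0,0]],
    [[0,0,1],[0,0,0]],
    [[0,0,1],[0,0,0]]
  ]
}}

```text
clock: 26.85
tcp_pos: [518.7, 36.3, 190.6]
ee_rot: [[0.995, 0.103, 0.009], [0.103, -0.995, 0.002], [0.009, -0.002, -1.0]]
contact_force: [1.0, -0.1, -1.1]
opening: 0.579
gripper_force: 32.1
```

Request:
{"op": "step_arm", "data": {
  "rows": [
    [[-0.05,0.2,0],[0,0,0]],
    [[-0.1,0.4,0],[0,0,0]],
    [[-0.15,0.6,0],[0,0,0]],
    [[-0.2,0.8,0],[0,0,0]],
    [[-0.2,0.8,0],[0,0,0]]
  ]
}}

```text
clock: 27.35
tcp_pos: [491.2, 133.4, 185.1]
ee_rot: [[0.994, 0.105, -0.002], [0.105, -0.994, -0.0], [-0.002, -0.0, -1.0]]
contact_force: [-0.4, 0.0, -1.6]
opening: 0.577
gripper_force: 32.1
```

Request:
{"op": "step_arm", "data": {
  "rows": [
    [[-0.05,0.2,0],[0,0,0]],
    [[-0.1,0.4,0],[0,0,0]],
    [[-0.15,0.6,0],[0,0,0]],
    [[-0.2,0.8,0],[0,0,0]],
    [[-0.2,0.8,0],[0,0,0]]
  ]
}}

```text
clock: 27.85
tcp_pos: [467.7, 229.0, 185.3]
ee_rot: [[0.994, 0.105, -0.001], [0.105, -0.994, -0.0], [-0.001, 0.0, -1.0]]
contact_force: [-0.4, 0.2, -2.4]
opening: 0.577
gripper_force: 32.1
```

```bash
python3 -c "
from plant import status
print(status.get_obs()['joint_positions'].round(2))"
```

```text
[ 0.77  0.25 -0.31 -0.   -1.01  0.91]
```

Request:
{"op": "step_arm", "data": {
  "rows": [
    [[-0.1,0.2,0],[0,0,-0.09]],
    [[-0.15,0.4,0],[0,0,-0.18]],
    [[-0.2,0.6,0],[0,0,-0.27]],
    [[-0.21,0.82,0],[0,0,-0.36]],
    [[-0.21,0.82,0],[0,0,-0.45]],
    [[-0.21,0.82,0],[0,0,-0.5]],
    [[-0.21,0.82,0],[0,0,-0.5]]
  ]
}}

```text
clock: 28.55
tcp_pos: [443.0, 325.0, 185.3]
ee_rot: [[0.776, -0.631, -0.002], [-0.631, -0.776, -0.002], [-0.0, 0.002, -1.0]]
contact_force: [0.0, -0.9, -1.1]
opening: 0.581
gripper_force: 32.1
```

Request:
{"op": "step_arm", "data": {
  "rows": [
    [[0,0,0],[0,0,-0.09]],
    [[0,0,0],[0,0,-0.18]],
    [[0,0,0],[0,0,-0.27]],
    [[0,0,0],[0,0,-0.36]],
    [[0,0,0],[0,0,-0.45]],
    [[0,0,0],[0,0,-0.5]],
    [[0,0,0],[0,0,-0.5]],
    [[0,0,0],[0,0,-0.5]]
  ]
}}

```text
clock: 29.35
tcp_pos: [443.2, 325.3, 186.0]
ee_rot: [[0.104, -0.995, -0.001], [-0.995, -0.104, -0.001], [0.0, 0.001, -1.0]]
contact_force: [0.2, -0.0, -1.9]
opening: 0.58
gripper_force: 32.1
```

Request:
{"op": "step_arm", "data": {
  "rows": [
    [[0,0,-0.2],[0,0,0]],
    [[0,0,-0.4],[0,0,0]],
    [[0,0,-0.6],[0,0,0]],
    [[0,0,-0.75],[0,0,0]],
    [[0,0,-0.75],[0,0,0]],
    [[0,0,-0.75],[0,0,0]]
  ]
}}

```text
clock: 29.95
tcp_pos: [443.5, 326.0, 96.6]
ee_rot: [[0.104, -0.995, 0.0], [-0.995, -0.104, -0.0], [0.0, -0.0, -1.0]]
contact_force: [0.1, 1.4, -1.0]
opening: 0.578
gripper_force: 32.1
```

```bash
python3 - <<'E'
from h import *
from plant import status,spotter
import cv2
for c in ["wrist","side"]:
    m=eyes.camera_model(c); im=eyes.get_image(c); cv2.imwrite(f"pics/{c}4.png",im[:,:,::-1])
    for t,z in [("empty_well",8),("spice_jar_red",48)]:
        for r in spotter.pinpoint(c,t)[:2]: print(c,t,round(r["score"],2),np.round(r["at"]),atz(c,*r["at"],z,m).round(1))
    print(proj(c,(443.3,325.7,8),m))
o=status.get_obs();print(o["tcp_pos"].round(1),o["ee_rot"].round(3).tolist())
a=cv2.imread("pics/wrist4.png"); b=cv2.imread("pics/side4.png")[280:470,250:410]
cv2.imwrite("pics/m4.png",np.hstack([cv2.resize(a,(400,300)),cv2.resize(b,(253,300),interpolation=cv2.INTER_CUBIC)]))
E
```

```text
wrist spice_jar_red 0.84 [271. 318.] [443.2 324.   48. ]
[317.16742662 248.1071594 ]
side empty_well 0.98 [390. 339.] [443.4 324.7   8. ]
side spice_jar_red 0.87 [377. 341.] [441.  321.8  48. ]
[338.90750332 390.82206327]
[443.4 326.4  97.3] [[0.103, -0.995, 0.001], [-0.995, -0.103, 0.001], [-0.001, -0.001, -1.0]]
```

View pics/m4.png

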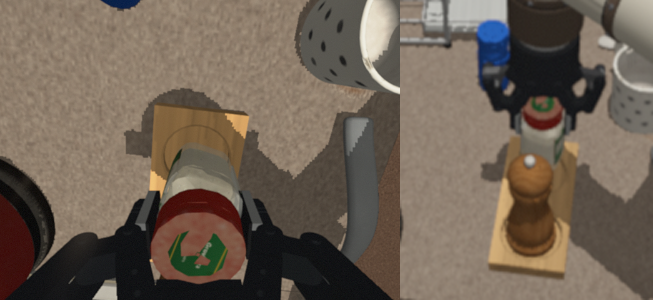

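The jar hangs over the well, with its base about 1–2 mm short in y. Lower it.

Request:
{"op": "step_arm", "data": {
  "rows": [
    [[0,0.012,-0.1],[0,0,0]],
    [[0,0.012,-0.18],[0,0,0]],
    [[0,0.012,-0.24],[0,0,0]],
    [[0,0.012,-0.24],[0,0,0]],
    [[0,0.012,-0.24],[0,0,0]]
  ]
}}

```text
clock: 30.75
tcp_pos: [443.1, 327.4, 67.1]
ee_rot: [[0.103, -0.995, -0.0], [-0.995, -0.103, -0.001], [0.001, 0.0, -1.0]]
contact_force: [0.0, 0.5, -1.0]
opening: 0.575
gripper_force: 32.1
```

Request:
{"op": "step_arm", "data": {
  "rows": [
    [[0,0,-0.03],[0,0,0]],
    [[0,0,-0.06],[0,0,0]],
    [[0,0,-0.07],[0,0,0]],
    [[0,0,-0.07],[0,0,0]]
  ]
}}

```text
clock: 31.15
tcp_pos: [443.0, 327.3, 58.9]
ee_rot: [[0.102, -0.995, -0.0], [-0.995, -0.102, -0.0], [0.0, 0.0, -1.0]]
contact_force: [-0.2, 0.4, -1.7]
opening: 0.576
gripper_force: 32.1
```

Request:
{"op": "step_arm", "data": {
  "rows": [
    [[0,0,-0.03],[0,0,0]],
    [[0,0,-0.03],[0,0,0]],
    [[0,0,-0.03],[0,0,0]]
  ]
}}

```text
clock: 31.45
tcp_pos: [443.4, 327.7, 55.7]
ee_rot: [[0.103, -0.995, 0.001], [-0.995, -0.103, 0.001], [-0.001, -0.001, -1.0]]
contact_force: [2.2, -0.8, -0.6]
opening: 0.577
gripper_force: 32.2
```

Request:
{"op": "step_arm", "data": {
  "rows": [
    [[0,0,-0.015],[0,0,0]],
    [[0,0,-0.015],[0,0,0]],
    [[0,0,-0.015],[0,0,0]]
  ]
}}

```text
clock: 31.75
tcp_pos: [443.4, 327.8, 55.5]
ee_rot: [[0.103, -0.995, 0.001], [-0.995, -0.103, 0.001], [-0.001, -0.001, -1.0]]
contact_force: [-3.3, -1.6, 10.2]
opening: 0.577
gripper_force: 33.1
```

Request:
{"op": "step_arm", "data": {
  "rows": [
    [[0,0,0],[0,0,0]],
    [[0,0,0],[0,0,0]],
    [[0,0,0],[0,0,0]],
    [[0,0,0],[0,0,0]],
    [[0,0,0],[0,0,0]],
    [[0,0,0],[0,0,0]],
    [[0,0,0],[0,0,0]]
  ],
  "jaw": 1
}}

```text
clock: 32.45
tcp_pos: [443.1, 327.4, 53.6]
ee_rot: [[0.102, -0.995, -0.0], [-0.995, -0.102, -0.0], [0.0, 0.0, -1.0]]
contact_force: [-0.9, 0.2, 0.2]
opening: 1.002
gripper_force: 0.0
```

Request:
{"op": "step_arm", "data": {
  "rows": [
    [[0,0,0.2],[0,0,0]],
    [[0,0,0.5],[0,0,0]],
    [[0,0,0.8],[0,0,0]],
    [[0,0,1],[0,0,0]],
    [[0,0,1],[0,0,0]]
  ]
}}

```text
clock: 32.95
tcp_pos: [444.8, 329.1, 178.0]
ee_rot: [[0.103, -0.995, 0.006], [-0.995, -0.103, 0.006], [-0.006, -0.007, -1.0]]
contact_force: [0.8, 1.3, -0.3]
opening: 1.001
gripper_force: 0.0
```

Request:
{"op": "step_arm", "data": {
  "rows": [
    [[0,-0.8,0.3],[0,0,0]],
    [[0,-0.8,0.3],[0,0,0]],
    [[0,-0.8,0.3],[0,0,0]],
    [[0,-0.8,0.3],[0,0,0]],
    [[0,-0.8,0.3],[0,0,0]]
  ]
}}

```text
clock: 33.45
tcp_pos: [443.0, 231.7, 208.9]
ee_rot: [[0.102, -0.995, -0.001], [-0.995, -0.102, -0.001], [0.0, 0.001, -1.0]]
contact_force: [-0.2, 0.5, -0.3]
opening: 1.0
gripper_force: 0.0
```

```bash
python3 - <<'E'
from h import *
from plant import status,spotter
import cv2
im=eyes.get_image("side"); cv2.imwrite("pics/s5.png",cv2.resize(im[280:470,250:410,::-1],(505,600),interpolation=cv2.INTER_CUBIC))
for t,z in [("empty_well",8),("spice_jar_red",8),("pepper_mill",8)]:
    for r in spotter.pinpoint("side",t)[:2]: print(t,round(r["score"],2),np.round(r["at"]),atz("side",*r["at"],z).round(1))
print(status.get_obs()["tcp_pos"].round(1))
E
```

```text
empty_well 0.87 [387. 341.] [440.5 317.4   8. ]
spice_jar_red 0.59 [392. 340.] [440.2 327.5   8. ]
spice_jar_red 0.18 [390. 337.] [448.  323.7   8. ]
pepper_mill 0.77 [428. 334.] [443.6 405.9   8. ]
[442.9 232.1 208.9]
```

View pics/s5.png

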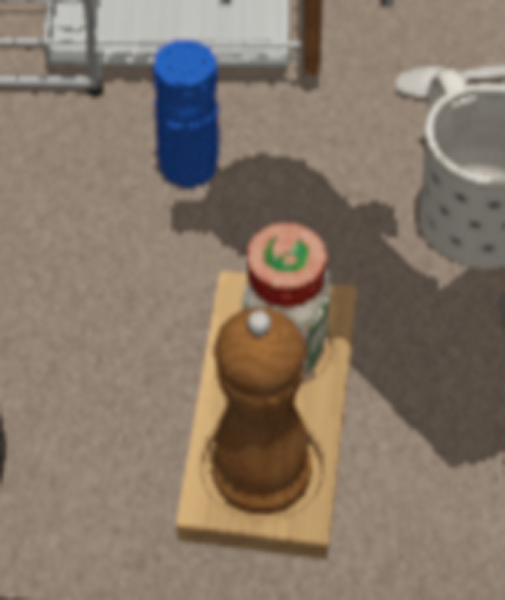

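The red jar is upright and centred in the well, and the mill is undisturbed. Next: back to the knob to shut the drawer.

Request:
{"op": "step_arm", "data": {
  "rows": [
    [[-0.033,-0.3,0],[0,0,0.09]],
    [[-0.033,-0.6,0],[0,0,0.18]],
    [[-0.033,-0.735,0],[0,0,0.27]],
    [[-0.033,-0.735,0],[0,0,0.36]],
    [[-0.033,-0.735,0],[0,0,0.45]],
    [[-0.033,-0.735,0],[0,0,0.5]],
    [[-0.033,-0.735,0],[0,0,0.5]]
  ]
}}

```text
clock: 34.35
tcp_pos: [439.2, 143.6, 209.3]
ee_rot: [[0.776, -0.631, -0.001], [-0.631, -0.776, -0.0], [-0.0, 0.001, -1.0]]
contact_force: [0.8, -0.5, 1.0]
opening: 1.0
gripper_force: 0.0
```

Request:
{"op": "step_arm", "data": {
  "rows": [
    [[-0.033,-0.3,0],[0,0,0.09]],
    [[-0.033,-0.6,0],[0,0,0.18]],
    [[-0.033,-0.735,0],[0,0,0.27]],
    [[-0.033,-0.735,0],[0,0,0.36]],
    [[-0.033,-0.735,0],[0,0,0.45]],
    [[-0.033,-0.735,0],[0,0,0.5]],
    [[-0.033,-0.735,0],[0,0,0.5]]
  ]
}}

```text
clock: 35.05
tcp_pos: [435.3, 55.3, 209.5]
ee_rot: [[0.995, 0.101, -0.0], [0.101, -0.995, -0.0], [-0.0, 0.0, -1.0]]
contact_force: [-0.4, 1.1, 0.4]
opening: 1.002
gripper_force: 0.0
```

Request:
{"op": "step_arm", "data": {
  "rows": [
    [[-0.033,-0.735,0],[0,0,0]],
    [[-0.033,-0.735,0],[0,0,0]],
    [[-0.033,-0.735,0],[0,0,0]],
    [[-0.033,-0.735,0],[0,0,0]],
    [[-0.033,-0.735,0],[0,0,0]],
    [[-0.033,-0.735,0],[0,0,0]]
  ]
}}

```text
clock: 35.65
tcp_pos: [431.5, -32.3, 209.7]
ee_rot: [[0.995, 0.103, 0.0], [0.103, -0.995, 0.0], [0.0, -0.0, -1.0]]
contact_force: [-1.1, 0.2, 0.4]
opening: 1.002
gripper_force: 0.0
```

```bash
python3 - <<'E'
from h import *
from plant import status,spotter
m=eyes.camera_model("wrist"); eyes.get_image("wrist")
o=status.get_obs(); print(o["tcp_pos"].round(1),o["ee_rot"].round(3).tolist())
for t,z in [("drawer_knob",104),("tuna_tin",20),("spice_jar_dark",0)]:
    for r in spotter.pinpoint("wrist",t)[:3]: print(t,round(r["score"],2),np.round(r["at"]),atz("wrist",*r["at"],z,m).round(1))
E
```

```text
[431.4 -32.3 209.7] [[0.995, 0.103, 0.0], [0.103, -0.995, 0.0], [0.0, -0.0, -1.0]]
drawer_knob 0.77 [239. 320.] [431.  -34.9 104. ]
tuna_tin 0.77 [ 80. 396.] [538.5 -83.3  20. ]
spice_jar_dark 0.97 [66. 65.] [522.3 184.5   0. ]
spice_jar_dark 0.93 [243. 306.] [389.6 -26.1   0. ]
```

Request:
{"op": "step_arm", "data": {
  "rows": [
    [[0,0,-0.25],[0,0,0]],
    [[0,0,-0.5],[0,0,0]],
    [[0,0,-0.7],[0,0,0]],
    [[0,0,-0.85],[0,0,0]],
    [[0,0,-1],[0,0,0]],
    [[0,0,-1],[0,0,0]]
  ]
}}

```text
clock: 36.45
tcp_pos: [429.6, -33.3, 87.8]
ee_rot: [[0.995, 0.102, -0.005], [0.102, -0.995, -0.001], [-0.005, 0.001, -1.0]]
contact_force: [-0.3, -0.2, -0.3]
opening: 1.002
gripper_force: 0.0
```

Request:
{"op": "step_arm", "data": {
  "rows": [
    [[0,0,-0.015],[0,0,0]],
    [[0,0,-0.015],[0,0,0]],
    [[0,0,-0.015],[0,0,0]],
    [[0,0,-0.015],[0,0,0]],
    [[0,0,-0.015],[0,0,0]],
    [[0,0,-0.015],[0,0,0]],
    [[0,0,-0.015],[0,0,0]],
    [[0,0,-0.015],[0,0,0]],
    [[0,0,-0.015],[0,0,0]],
    [[0,0,-0.015],[0,0,0]]
  ],
  "jaw": -1,
  "grip_force": 40
}}

```text
clock: 37.45
tcp_pos: [432.0, -32.8, 88.8]
ee_rot: [[0.995, 0.103, 0.002], [0.103, -0.995, 0.001], [0.002, -0.0, -1.0]]
contact_force: [-1.7, 3.8, 5.1]
opening: 0.302
gripper_force: 39.3
```

Request:
{"op": "step_arm", "data": {
  "rows": [
    [[0.05,0.005,0],[0,0,0]],
    [[0.12,0.01,0],[0,0,0]],
    [[0.2,0.02,0],[0,0,0]],
    [[0.3,0.03,0],[0,0,0]],
    [[0.4,0.04,0],[0,0,0]],
    [[0.5,0.05,0],[0,0,0]],
    [[0.6,0.06,0],[0,0,0]],
    [[0.7,0.07,0],[0,0,0]],
    [[0.8,0.08,0],[0,0,0]],
    [[0.9,0.09,0],[0,0,0]]
  ]
}}

```text
clock: 38.45
tcp_pos: [540.0, -21.6, 88.9]
ee_rot: [[0.995, 0.103, 0.001], [0.103, -0.995, 0.001], [0.001, -0.001, -1.0]]
contact_force: [-2.8, 3.5, 6.1]
opening: 0.308
gripper_force: 39.3
```

Request:
{"op": "step_arm", "data": {
  "rows": [
    [[0.08,0.01,0],[0,0,0]],
    [[0.14,0.015,0],[0,0,0]],
    [[0.19,0.02,0],[0,0,0]],
    [[0.23,0.025,0],[0,0,0]],
    [[0.25,0.025,0],[0,0,0]],
    [[0.26,0.03,0],[0,0,0]],
    [[0.265,0.03,0],[0,0,0]],
    [[0.265,0.03,0],[0,0,0]]
  ]
}}

```text
clock: 39.25
tcp_pos: [571.6, -18.3, 88.9]
ee_rot: [[0.995, 0.103, 0.002], [0.103, -0.995, 0.0], [0.002, -0.0, -1.0]]
contact_force: [-0.7, 2.2, 4.5]
opening: 0.307
gripper_force: 39.3
```

Request:
{"op": "step_arm", "data": {
  "rows": [
    [[0.01,0,0],[0,0,0]],
    [[0.02,0,0],[0,0,0]],
    [[0.025,0,0],[0,0,0]],
    [[0.025,0,0],[0,0,0]]
  ]
}}

```text
clock: 39.65
tcp_pos: [571.9, -18.4, 88.8]
ee_rot: [[0.995, 0.102, -0.004], [0.102, -0.995, 0.0], [-0.004, -0.001, -1.0]]
contact_force: [-7.4, 4.5, 10.8]
opening: 0.304
gripper_force: 39.8
```

Fully shut and against the stop. Release, then fetch the honey jar.

Request:
{"op": "step_arm", "data": {
  "rows": [
    [[-0.015,0,0],[0,0,0]],
    [[-0.015,0,0],[0,0,0]],
    [[-0.015,0,0],[0,0,0]],
    [[-0.015,0,0],[0,0,0]],
    [[-0.015,0,0],[0,0,0]],
    [[-0.015,0,0],[0,0,0]],
    [[-0.015,0,0],[0,0,0]]
  ],
  "jaw": 1
}}

```text
clock: 40.35
tcp_pos: [572.3, -18.8, 87.8]
ee_rot: [[0.995, 0.102, -0.0], [0.102, -0.995, -0.0], [-0.0, 0.0, -1.0]]
contact_force: [-0.8, 0.1, -0.6]
opening: 0.998
gripper_force: 0.0
```

Request:
{"op": "step_arm", "data": {
  "rows": [
    [[0,0,0.2],[0,0,0]],
    [[0,0,0.5],[0,0,0]],
    [[0,0,0.8],[0,0,0]],
    [[0,0,1],[0,0,0]],
    [[0,0,1],[0,0,0]]
  ]
}}

```text
clock: 40.85
tcp_pos: [574.6, -18.6, 212.5]
ee_rot: [[0.995, 0.103, 0.009], [0.103, -0.995, 0.001], [0.009, -0.0, -1.0]]
contact_force: [-0.3, -0.0, -0.4]
opening: 0.999
gripper_force: 0.0
```

Request:
{"op": "step_arm", "data": {
  "rows": [
    [[-0.34,-0.81,0],[0,0,0]],
    [[-0.34,-0.81,0],[0,0,0]],
    [[-0.34,-0.81,0],[0,0,0]],
    [[-0.34,-0.81,0],[0,0,0]]
  ]
}}

```text
clock: 41.25
tcp_pos: [530.6, -117.1, 207.4]
ee_rot: [[0.995, 0.1, -0.001], [0.1, -0.995, 0.0], [-0.001, -0.0, -1.0]]
contact_force: [0.3, 0.2, 0.2]
opening: 1.0
gripper_force: 0.0
```

Request:
{"op": "step_arm", "data": {
  "rows": [
    [[-0.34,-0.81,0],[0,0,0]],
    [[-0.34,-0.81,0],[0,0,0]],
    [[-0.34,-0.81,0],[0,0,0]],
    [[-0.34,-0.81,0],[0,0,0]]
  ]
}}

```text
clock: 41.65
tcp_pos: [490.7, -213.4, 207.5]
ee_rot: [[0.995, 0.101, -0.0], [0.101, -0.995, 0.0], [-0.0, -0.0, -1.0]]
contact_force: [-0.4, 0.8, -0.1]
opening: 1.0
gripper_force: 0.0
```

Request:
{"op": "step_arm", "data": {
  "rows": [
    [[-0.32,-0.82,0],[0,0,0]],
    [[-0.32,-0.82,0],[0,0,0]],
    [[-0.32,-0.82,0],[0,0,0]],
    [[-0.32,-0.82,0],[0,0,0]],
    [[-0.32,-0.82,0],[0,0,0]]
  ]
}}

```text
clock: 42.15
tcp_pos: [453.2, -310.3, 207.7]
ee_rot: [[0.995, 0.104, -0.0], [0.104, -0.995, 0.0], [-0.0, -0.0, -1.0]]
contact_force: [-0.1, 0.6, -1.0]
opening: 0.999
gripper_force: 0.0
```

Request:
{"op": "step_arm", "data": {
  "rows": [
    [[0,0,-0.2],[0,0,0]],
    [[0,0,-0.4],[0,0,0]],
    [[0,0,-0.62],[0,0,0]],
    [[0,0,-0.62],[0,0,0]],
    [[0,0,-0.62],[0,0,0]]
  ]
}}

```text
clock: 42.65
tcp_pos: [453.3, -310.6, 133.9]
ee_rot: [[0.994, 0.105, -0.0], [0.105, -0.994, -0.0], [-0.0, 0.0, -1.0]]
contact_force: [0.1, -1.5, -0.3]
opening: 1.001
gripper_force: 0.0
```

Request:
{"op": "step_arm", "data": {
  "rows": [
    [[-0.005,0,-0.15],[0,0,0]],
    [[-0.005,0,-0.3],[0,0,0]],
    [[-0.005,0,-0.45],[0,0,0]],
    [[-0.005,0,-0.58],[0,0,0]],
    [[-0.005,0,-0.615],[0,0,0]],
    [[-0.005,0,-0.615],[0,0,0]]
  ]
}}

```text
clock: 43.25
tcp_pos: [452.6, -311.5, 60.6]
ee_rot: [[0.995, 0.103, 0.001], [0.103, -0.995, -0.001], [0.001, 0.001, -1.0]]
contact_force: [1.6, -0.2, -0.5]
opening: 1.0
gripper_force: 0.0
```

Request:
{"op": "step_arm", "data": {
  "rows": [
    [[0,0,0],[0,0,0]],
    [[0,0,0],[0,0,0]],
    [[0,0,0],[0,0,0]],
    [[0,0,0],[0,0,0]],
    [[0,0,0],[0,0,0]],
    [[0,0,0],[0,0,0]],
    [[0,0,0],[0,0,0]],
    [[0,0,0],[0,0,0]]
  ],
  "jaw": -1,
  "grip_force": 40
}}

```text
clock: 44.05
tcp_pos: [452.6, -311.6, 61.5]
ee_rot: [[0.995, 0.103, 0.003], [0.103, -0.995, -0.001], [0.002, 0.001, -1.0]]
contact_force: [-0.6, 2.7, 5.3]
opening: 0.667
gripper_force: 42.1
```

Request:
{"op": "step_arm", "data": {
  "rows": [
    [[0,0,0.25],[0,0,0]],
    [[0,0,0.5],[0,0,0]],
    [[0,0,0.75],[0,0,0]],
    [[0,0,1],[0,0,0]],
    [[0,0,1],[0,0,0]]
  ]
}}

```text
clock: 44.55
tcp_pos: [454.1, -312.8, 184.6]
ee_rot: [[0.995, 0.103, 0.009], [0.103, -0.995, -0.004], [0.009, 0.005, -1.0]]
contact_force: [0.5, -0.8, -2.2]
opening: 0.664
gripper_force: 44.3
```

Request:
{"op": "step_arm", "data": {
  "rows": [
    [[0.08,0.25,0],[0,0,0]],
    [[0.16,0.5,0],[0,0,0]],
    [[0.25,0.75,0],[0,0,0]],
    [[0.33,0.93,0],[0,0,0]],
    [[0.33,0.93,0],[0,0,0]]
  ]
}}

```text
clock: 45.05
tcp_pos: [491.5, -197.7, 178.6]
ee_rot: [[0.994, 0.105, -0.001], [0.105, -0.994, 0.001], [-0.001, -0.001, -1.0]]
contact_force: [0.1, 0.3, -2.5]
opening: 0.669
gripper_force: 44.2
```

Request:
{"op": "step_arm", "data": {
  "rows": [
    [[0.08,0.25,0],[0,0,0]],
    [[0.16,0.5,0],[0,0,0]],
    [[0.25,0.75,0],[0,0,0]],
    [[0.33,0.93,0],[0,0,0]],
    [[0.33,0.93,0],[0,0,0]],
    [[0.33,0.93,0],[0,0,0]]
  ]
}}

```text
clock: 45.65
tcp_pos: [530.1, -88.5, 178.7]
ee_rot: [[0.995, 0.103, -0.002], [0.103, -0.995, 0.0], [-0.002, -0.0, -1.0]]
contact_force: [0.1, 0.1, -3.7]
opening: 0.67
gripper_force: 44.3
```

Request:
{"op": "step_arm", "data": {
  "rows": [
    [[0,0,-0.25],[0,0,0]],
    [[0,0,-0.5],[0,0,0]],
    [[0,0,-0.7],[0,0,0]],
    [[0,0,-0.8],[0,0,0]],
    [[0,0,-0.8],[0,0,0]]
  ]
}}

```text
clock: 46.15
tcp_pos: [529.2, -89.4, 82.0]
ee_rot: [[0.995, 0.101, -0.005], [0.101, -0.995, -0.0], [-0.005, -0.0, -1.0]]
contact_force: [-0.4, -0.2, -2.0]
opening: 0.67
gripper_force: 44.3
```

Request:
{"op": "step_arm", "data": {
  "rows": [
    [[0,0,-0.1],[0,0,0]],
    [[0,0,-0.2],[0,0,0]],
    [[0,0,-0.26],[0,0,0]],
    [[0,0,-0.26],[0,0,0]],
    [[0,0,-0.26],[0,0,0]],
    [[0,0,-0.26],[0,0,0]]
  ]
}}

```text
clock: 46.75
tcp_pos: [531.4, -88.3, 53.0]
ee_rot: [[0.995, 0.103, 0.001], [0.103, -0.995, -0.0], [0.001, 0.0, -1.0]]
contact_force: [-0.4, 0.4, -2.2]
opening: 0.669
gripper_force: 44.3
```

Request:
{"op": "step_arm", "data": {
  "rows": [
    [[0,0,-0.03],[0,0,0]],
    [[0,0,-0.04],[0,0,0]],
    [[0,0,-0.04],[0,0,0]],
    [[0,0,-0.04],[0,0,0]]
  ]
}}

```text
clock: 47.15
tcp_pos: [531.3, -88.3, 48.6]
ee_rot: [[0.995, 0.103, 0.001], [0.103, -0.995, -0.0], [0.001, 0.0, -1.0]]
contact_force: [-2.1, 0.5, 5.1]
opening: 0.668
gripper_force: 44.9
```

Request:
{"op": "step_arm", "data": {
  "rows": [
    [[0,0,-0.015],[0,0,0]],
    [[0,0,-0.015],[0,0,0]],
    [[0,0,-0.015],[0,0,0]]
  ]
}}

```text
clock: 47.45
tcp_pos: [531.3, -88.3, 48.5]
ee_rot: [[0.995, 0.103, 0.002], [0.103, -0.995, -0.0], [0.001, 0.0, -1.0]]
contact_force: [-5.9, 2.0, 17.4]
opening: 0.666
gripper_force: 45.8
```

Request:
{"op": "step_arm", "data": {
  "rows": [
    [[0,0,0.015],[0,0,0]],
    [[0,0,0.015],[0,0,0]]
  ]
}}

```text
clock: 47.65
tcp_pos: [531.2, -88.3, 48.5]
ee_rot: [[0.995, 0.103, 0.001], [0.103, -0.995, -0.0], [0.001, 0.0, -1.0]]
contact_force: [-1.7, 2.2, 6.4]
opening: 0.667
gripper_force: 45.1
```

Request:
{"op": "step_arm", "data": {
  "rows": [
    [[0,0,0],[0,0,0]],
    [[0,0,0],[0,0,0]],
    [[0,0,0],[0,0,0]],
    [[0,0,0],[0,0,0]],
    [[0,0,0],[0,0,0]],
    [[0,0,0],[0,0,0]],
    [[0,0,0],[0,0,0]]
  ],
  "jaw": 1
}}

```text
clock: 48.35
tcp_pos: [530.9, -88.4, 47.7]
ee_rot: [[0.995, 0.102, -0.0], [0.102, -0.995, -0.0], [-0.0, 0.0, -1.0]]
contact_force: [-0.6, 0.3, 0.8]
opening: 1.001
gripper_force: 0.0
```

Request:
{"op": "step_arm", "data": {
  "rows": [
    [[0,0,0.2],[0,0,0]],
    [[0,0,0.5],[0,0,0]],
    [[0,0,0.8],[0,0,0]],
    [[0,0,1],[0,0,0]],
    [[0,0,1],[0,0,0]]
  ]
}}

```text
clock: 48.85
tcp_pos: [533.3, -88.3, 172.0]
ee_rot: [[0.995, 0.103, 0.009], [0.103, -0.995, 0.0], [0.009, 0.001, -1.0]]
contact_force: [-0.8, -0.2, 0.4]
opening: 1.003
gripper_force: 0.0
```

Request:
{"op": "step_arm", "data": {
  "rows": [
    [[0.1,-0.88,0],[0,0,0]],
    [[0.1,-0.88,0],[0,0,0]],
    [[0.1,-0.88,0],[0,0,0]],
    [[0.1,-0.88,0],[0,0,0]]
  ]
}}

```text
clock: 49.25
tcp_pos: [542.1, -195.2, 166.4]
ee_rot: [[0.995, 0.099, -0.002], [0.099, -0.995, 0.0], [-0.002, -0.001, -1.0]]
contact_force: [0.5, -0.7, 0.1]
opening: 1.004
gripper_force: 0.0
```

Request:
{"op": "step_arm", "data": {
  "rows": [
    [[0.1,-0.88,0],[0,0,0]],
    [[0.1,-0.88,0],[0,0,0]],
    [[0.1,-0.88,0],[0,0,0]],
    [[0.1,-0.88,0],[0,0,0]],
    [[0.1,-0.88,0],[0,0,0]],
    [[0.1,-0.88,0],[0,0,0]]
  ]
}}

```text
clock: 49.85
tcp_pos: [554.9, -297.8, 167.8]
ee_rot: [[0.995, 0.105, -0.0], [0.105, -0.995, 0.0], [-0.0, -0.0, -1.0]]
contact_force: [-0.3, -0.1, -0.1]
opening: 0.998
gripper_force: 0.0
```

```bash
python3 - <<'E'
from h import *
from plant import status,spotter
m=eyes.camera_model("wrist"); eyes.get_image("wrist")
o=status.get_obs(); print(o["tcp_pos"].round(1))
for c,t,z in [("wrist","spice_jar_dark",13),("wrist","honey_jar",0)]:
    for r in spotter.pinpoint(c,t)[:3]: print(t,round(r["score"],2),np.round(r["at"]),atz(c,*r["at"],z,m).round(1))
eyes.get_image("side"); r=spotter.pinpoint("side","honey_jar")
for q in r[:2]: print(np.round(q["at"]),q["score"],"initial was 244,320")
E
```

```text
[ 555.  -297.9  167.9]
spice_jar_dark 0.72 [217. 320.] [ 555.6 -299.9   13. ]
spice_jar_dark 0.7 [354.   8.] [401.8 -39.1  13. ]
[247. 320.] 0.64 initial was 244,320
```

Request:
{"op": "step_arm", "data": {
  "rows": [
    [[0,0,-0.2],[0,0,0]],
    [[0,0,-0.4],[0,0,0]],
    [[0,0,-0.6],[0,0,0]],
    [[0,0,-0.8],[0,0,0]],
    [[0,0,-0.86],[0,0,0]],
    [[0,0,-0.86],[0,0,0]]
  ]
}}

```text
clock: 50.7
tcp_pos: [554.3, -299.3, 63.6]
ee_rot: [[0.995, 0.103, -0.002], [0.103, -0.995, 0.0], [-0.002, -0.001, -1.0]]
contact_force: [-0.4, -0.2, 0.2]
opening: 1.005
gripper_force: 0.0
```

Request:
{"op": "step_arm", "data": {
  "rows": [
    [[0,0,0],[0,0,0]],
    [[0,0,0],[0,0,0]],
    [[0,0,0],[0,0,0]],
    [[0,0,0],[0,0,0]],
    [[0,0,0],[0,0,0]],
    [[0,0,0],[0,0,0]],
    [[0,0,0],[0,0,0]],
    [[0,0,0],[0,0,0]],
    [[0,0,0],[0,0,0]]
  ],
  "jaw": -1,
  "grip_force": 30
}}

```text
clock: 51.6
tcp_pos: [555.5, -299.6, 65.8]
ee_rot: [[0.995, 0.103, 0.002], [0.103, -0.995, -0.001], [0.002, 0.001, -1.0]]
contact_force: [-1.4, 1.8, 5.8]
opening: 0.474
gripper_force: 30.1
```

Request:
{"op": "step_arm", "data": {
  "rows": [
    [[0,0,0.25],[0,0,0]],
    [[0,0,0.5],[0,0,0]],
    [[0,0,0.75],[0,0,0]],
    [[0,0,1],[0,0,0]],
    [[0,0,1],[0,0,0]]
  ]
}}

```text
clock: 52.1
tcp_pos: [557.1, -300.7, 189.5]
ee_rot: [[0.995, 0.103, 0.009], [0.103, -0.995, -0.004], [0.008, 0.005, -1.0]]
contact_force: [0.6, -0.4, -0.7]
opening: 0.468
gripper_force: 30.4
```

Request:
{"op": "step_arm", "data": {
  "rows": [
    [[-0.03,0.25,0],[0,0,0]],
    [[-0.06,0.5,0],[0,0,0]],
    [[-0.09,0.75,0],[0,0,0]],
    [[-0.11,0.95,0],[0,0,0]]
  ]
}}

```text
clock: 52.5
tcp_pos: [540.6, -184.1, 183.3]
ee_rot: [[0.995, 0.102, -0.002], [0.102, -0.995, 0.001], [-0.002, -0.001, -1.0]]
contact_force: [0.5, -0.0, 0.0]
opening: 0.473
gripper_force: 30.6
```

Request:
{"op": "step_arm", "data": {
  "rows": [
    [[-0.03,0.25,0],[0,0,0]],
    [[-0.06,0.5,0],[0,0,0]],
    [[-0.09,0.75,0],[0,0,0]],
    [[-0.11,0.95,0],[0,0,0]]
  ]
}}

```text
clock: 52.9
tcp_pos: [527.4, -70.2, 183.5]
ee_rot: [[0.995, 0.103, -0.002], [0.103, -0.995, 0.0], [-0.002, -0.0, -1.0]]
contact_force: [0.6, -0.4, -0.1]
opening: 0.473
gripper_force: 30.6
```

Request:
{"op": "step_arm", "data": {
  "rows": [
    [[-0.03,0.25,0],[0,0,0]],
    [[-0.06,0.5,0],[0,0,0]],
    [[-0.09,0.75,0],[0,0,0]],
    [[-0.11,0.95,0],[0,0,0]],
    [[-0.11,0.95,0],[0,0,0]],
    [[-0.11,0.95,0],[0,0,0]]
  ]
}}

```text
clock: 53.5
tcp_pos: [514.7, 42.5, 183.8]
ee_rot: [[0.995, 0.103, -0.002], [0.103, -0.995, -0.0], [-0.002, 0.0, -1.0]]
contact_force: [-1.1, 0.6, 0.0]
opening: 0.472
gripper_force: 30.6
```

Request:
{"op": "step_arm", "data": {
  "rows": [
    [[0,0,-0.25],[0,0,0]],
    [[0,0,-0.5],[0,0,0]],
    [[0,0,-0.75],[0,0,0]],
    [[0,0,-0.9],[0,0,0]],
    [[0,0,-0.9],[0,0,0]]
  ]
}}

```text
clock: 54.0
tcp_pos: [513.0, 40.6, 73.6]
ee_rot: [[0.995, 0.1, -0.007], [0.1, -0.995, -0.002], [-0.007, 0.002, -1.0]]
contact_force: [-0.4, -0.3, -0.4]
opening: 0.474
gripper_force: 30.6
```

Request:
{"op": "step_arm", "data": {
  "rows": [
    [[0,0,-0.08],[0,0,0]],
    [[0,0,-0.16],[0,0,0]],
    [[0,0,-0.18],[0,0,0]],
    [[0,0,-0.18],[0,0,0]],
    [[0,0,-0.18],[0,0,0]]
  ]
}}

```text
clock: 54.5
tcp_pos: [515.6, 42.6, 55.4]
ee_rot: [[0.995, 0.103, 0.001], [0.103, -0.995, 0.0], [0.001, -0.0, -1.0]]
contact_force: [-0.6, 0.3, -0.7]
opening: 0.471
gripper_force: 30.6
```

Request:
{"op": "step_arm", "data": {
  "rows": [
    [[0,0,-0.02],[0,0,0]],
    [[0,0,-0.025],[0,0,0]],
    [[0,0,-0.025],[0,0,0]],
    [[0,0,-0.025],[0,0,0]]
  ]
}}

```text
clock: 54.9
tcp_pos: [515.9, 42.7, 52.8]
ee_rot: [[0.995, 0.103, 0.002], [0.103, -0.995, 0.0], [0.002, -0.0, -1.0]]
contact_force: [-0.7, 0.3, 5.5]
opening: 0.47
gripper_force: 30.8
```

Request:
{"op": "step_arm", "data": {
  "rows": [
    [[0,0,0],[0,0,0]],
    [[0,0,0],[0,0,0]],
    [[0,0,0],[0,0,0]],
    [[0,0,0],[0,0,0]],
    [[0,0,0],[0,0,0]],
    [[0,0,0],[0,0,0]],
    [[0,0,0],[0,0,0]]
  ],
  "jaw": 1
}}

```text
clock: 55.6
tcp_pos: [515.2, 42.4, 51.9]
ee_rot: [[0.995, 0.102, -0.0], [0.102, -0.995, -0.0], [-0.0, 0.0, -1.0]]
contact_force: [-0.1, 1.5, 0.7]
opening: 0.998
gripper_force: 0.0
```

Request:
{"op": "step_arm", "data": {
  "rows": [
    [[0,0,0.2],[0,0,0]],
    [[0,0,0.5],[0,0,0]],
    [[0,0,0.8],[0,0,0]],
    [[0,0,1],[0,0,0]],
    [[0,0,1],[0,0,0]]
  ]
}}

```text
clock: 56.1
tcp_pos: [517.6, 43.1, 176.0]
ee_rot: [[0.995, 0.103, 0.008], [0.103, -0.995, 0.002], [0.009, -0.002, -1.0]]
contact_force: [-0.2, 0.4, -0.8]
opening: 1.001
gripper_force: 0.0
```

Request:
{"op": "step_arm", "data": {
  "rows": [
    [[-0.8,0.2,0.8],[0,0,0]],
    [[-0.8,0.2,0.8],[0,0,0]],
    [[-0.8,0.2,0.8],[0,0,0]],
    [[-0.8,0.2,0.8],[0,0,0]],
    [[-0.8,0.2,0.8],[0,0,0]],
    [[-0.8,0.2,0.8],[0,0,0]]
  ]
}}

```text
clock: 56.7
tcp_pos: [419.0, 66.2, 266.6]
ee_rot: [[0.995, 0.102, -0.002], [0.102, -0.995, -0.001], [-0.002, 0.001, -1.0]]
contact_force: [-0.6, 1.2, -0.0]
opening: 1.0
gripper_force: 0.0
```

```bash
python3 - <<'E'
from h import *
from plant import status,spotter
import cv2
a=eyes.get_image("top"); b=eyes.get_image("side")
for c,t,z in [("side","honey_jar",0),("side","spice_jar_dark",0),("side","drawer_knob",104),("side","spice_jar_red",8),("side","tuna_tin",20),("side","pepper_mill",8)]:
    for r in spotter.pinpoint(c,t)[:3]: print(t,round(r["score"],2),np.round(r["at"]),atz(c,*r["at"],z).round(1))
cv2.imwrite("pics/f.png",np.hstack([cv2.resize(a[130:330,130:480,::-1],(525,300)),cv2.resize(b[150:450,160:420,::-1],(260,300))]))
# lid shifts against start pictures
for c,im in (("top",a),("side",b)):
    o=cv2.imread(f"pics/{c}0.png")[:,:,::-1]
    for n,p in (("honey",(528,-88,75)),("dark",(515,42.5,80)),("knob",(569,-19.5,104)),("tin",(675,-72,40)),("mill",(443,410,80))):
        x,y=proj(c,p).astype(int); h=16
        T=o[y-h:y+h,x-h:x+h]; S=im[y-h-8:y+h+8,x-h-8:x+h+8]
        R=cv2.matchTemplate(np.ascontiguousarray(S),np.ascontiguousarray(T),cv2.TM_CCOEFF_NORMED); _,v,_,l=cv2.minMaxLoc(R); print(c,n,l[0]-8,l[1]-8,round(v,2))
E
```

```text
honey_jar 0.67 [244. 320.] [534.2 -97.3   0. ]
spice_jar_dark 0.97 [271. 383.] [377.5 -23.1   0. ]
spice_jar_dark 0.79 [286. 323.] [510.2  43.4   0. ]
spice_jar_dark 0.73 [332. 308.] [523.8 181.1   0. ]
drawer_knob 0.84 [230. 303.] [563.6 -26.  104. ]
spice_jar_red 0.75 [393. 338.] [444.2 329.9   8. ]
tuna_tin 0.67 [239. 259.] [683.8 -76.8  20. ]
pepper_mill 0.88 [432. 333.] [444.7 414.5   8. ]
top honey 0 1 0.96
top dark 0 0 0.95
top knob 0 0 0.99
top tin 0 0 1.0
top mill 0 0 0.99
side honey 0 0 0.98
side dark 0 0 0.99
side knob 0 0 0.99
side tin 0 0 0.84
side mill 0 0 0.92
```

View pics/f.png

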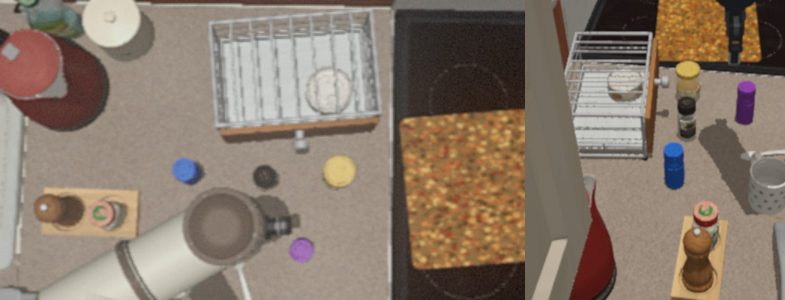

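The jars, knob, tin and mill all match the start pictures to within one pixel. The red jar stands in its well and the gripper is clear, so I'm handing in.

```bash
python3 -c "
from plant import workorder
print(workorder.job_done())"
```

```text
the job is handed in; nothing more can be done
None
```

The job is handed in at about 57 s, with no verdict returned: the red-capped jar stands in its well, the drawer is shut, and the honey and dark-capped jars are back within a pixel or so of their start positions in the camera pictures, with nothing knocked over.

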